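# Put the polishing tins away under the dust hood

## Robot

A 6-joint arm with a two-finger parallel gripper is mounted at the origin on the work surface. World frame = base frame: x ahead of the robot, y to its left, z up, the work surface at z = 0. Lengths are in m, angles in rad, forces in N, time in s.
With the tool pointing down it reaches from about 0.375 to 0.975 m from the base axis. Payload 3.8 kg.
Tool frame: the origin (TCP) lies midway between the tips of the shut fingers; the grasp point (between the pads) lies 19 mm behind it; z points along the fingers, y is the line along which they close (so a half turn about z gives the same grasp; the last joint's range is limited). The gripper opens to 85 mm and grips with 20 to 120 N. Pads are 22 mm wide; open, the fingers measure 114 mm over their backs; the gripper's body (76 mm by 85 mm) begins 54 mm behind the grasp point. The pads swing forward as they close: fully open they stand 13 mm farther back than shut.
Start: joints at [1.093, 0.264, 1.604, -0, 1.274, -0.037], TCP at [0.288, 0.61, 0.198] pointing down, gripper open.
Joint ranges: [-2.63, 2.63], [-0.94, 2.18], [0.31, 2.57], [-1.31, 4.45], [0, 2.66], [-2.55, 2.55]. Speed limits (rad/s): [2.57, 2.57, 3.14, 3.14, 3.14, 3.14].

## Interface

Orientations are given as a rotation vector (axis times angle).
In Python, from workcell import * gives the robot as it stands. The module is installed in compiled form; this text tells all that it offers.
- The arm moves only by the tool apply_moves, never from a script. Its arguments are lists of equal length, an entry for each row: "fingers": the opening, from 0 (shut) to 1 (fully open); "travel": the shift along the tool's x, y, z normalised to -1 to 1, where 1 is 0.05 m, a list of three; "rotation": the turn, a rotation vector about the tool's x, y, z normalised to -1 to 1, where 1 is 6 degrees, a list of three. In form: {"fingers": [fingers, ...], "travel": [[dx, dy, dz], ...], "rotation": [[ax, ay, az], ...]}. A call has 1 to 12 rows; each row shifts and turns the commanded pose from where the row before left it, along the tool's axes as they then stand; what a row does not reach is not made up. A row lasts 1/10 s, in which the tool goes at most 50 mm and 8.59 degrees, less where a joint would pass 70% of its speed; a pose out of reach is approached as far as the arm can. A call with a number of a shift or a turn outside -1 to 1 is refused whole. A call with a gripper value outside its range is refused whole. The fingers move at their own pace and stop on an object; "newtons" is the grip in N (left out, the last holds). Time passes only in rows, so rows that do not move let the fingers close. It gives the time, the measured TCP pose, the force, the opening and the grip force at its end, in the units of the state.
- read_state(): the state, without advancing time (a new reading comes with each control period).
- read_camera(name): name is "side" or "top"; returns a dict with "image" (400x640x3 uint8, red, green, blue), "fx", "fy", "cx", "cy" (pixels), "extrinsics" (4x4, takes a point from world to camera coordinates). Camera axes: x right, y down, z forward; pixel columns grow to the right and rows downward; lengths in m; the calibration is good to about 2 mm. A picture is of the moment at which its call begins. There is no depth.
- finish_job(): hands the job in; it is judged then, once.
Trained networks look in the newest picture that a camera, given by its name, has taken for a name from the list of things; names that differ only in an ending like _2 or _b are one class to them, and where a whole thing is asked for, a point or a joint stands for the part that bears it (a point fixed in the world has none). Each returns a list of dicts, best first, with "p" (0 to 1); they miss things now and then, are a little off and sometimes report something else, mostly with a low value. They report only what shows in the picture. A call takes as long as a camera call. They do not tell look-alikes from the thing itself.
- regions_of(camera, name): "mask" (400x640 bool, what is visible of it) and "bbox" ([left, top, width, height] in pixels, round what is visible of it).
- tip_of(camera, name): "location" ([column, row] in pixels: a listed point, or the origin of a listed thing).
The state is a dict: "time": time; "q": joint angles; "joint_vel": joint speeds; "joint_torque": joint torques, N m; "tool_pos": TCP position; "tcp_rot": TCP orientation; "wrist_force": force on the tool from outside, world axes, zero at the start; "torque": the same for the moment, N m; "width": opening from 0.0 (shut) to 1.0 (fully open); "grip_force": force on a finger pad.
Only numpy, scipy, OpenCV 4.12 (cv2) and the standard library are available. Lean on these libraries where they do the work, as an engineer would, in place of code of your own. Each camera call takes 0.05 s, during which the arm holds its last target. There are 200 camera calls.

## Task

Put the turner's polishing tins away from the dust: lift the clear hood off the case by its handle and stand it on the blue mat, then carry whichever tins are on the bench by their handles into their numbered pockets one after another - red in pocket 1, yellow in 2, green in 3, blue in 4, in that order - each standing upright on the pocket floor. Then put the hood back over the case and press it down on its rubber seal until it is fully home and level. Leave the bowl, the glue bottle and the gouge where they are.

Things in the scene. Friction and masses are not known exactly. Their poses are not given: they have to be found in the camera images.
- case: fixed wooden case: plinth 192 x 192 x 12 mm, origin centred under it, z up, x and y along its sides. On it square walls (146 mm outside, 136 inside, top 46 mm above the bench) and a cross of dividers (4 mm thick, top at 36 mm) make four pockets 66 mm square, black floors at 12 mm up, numbered by white dots (1 to 4)
- seal: black rubber seal frame lying on the plinth round the outside of the case's walls: 150 mm inside, 182 mm outside, 6 mm thick, origin at the centre of its underside. Its top is 22 mm above the bench; pushed down with about 8 N (the hood's weight alone is not enough) it sinks 8 mm and stays there
- hood: clear plastic dust hood, orange foot strip and handle: open-bottomed square box 162 mm outside (168 over the strip), 154 mm inside, 95 mm tall, 0.38 kg. Origin at the centre of its lower edge, z up. Fits over the case's walls with 4 mm to spare each side, lower edge on the seal: 22 mm above the bench when loose, 14 mm when fully home. At the start it sits loosely on the case
- hood_handle (a point): middle of the hood's handle bar: a round bar 12 mm thick, 90 mm long, along the hood's y axis, 131 mm above the hood's lower edge and 36 mm above its top, between two posts of the same thickness
- mat: fixed blue cloth-covered mat 250 x 250 x 3 mm on the bench; origin at the centre of its underside
- pocket1 (a point): centre of the floor of pocket 1 (1 white dot), at +35 mm in x, +35 mm in y, 12 mm up in the case's frame; axes as the case's
- pocket2 (a point): centre of the floor of pocket 2 (2 white dots), at +35 mm in x, -35 mm in y, 12 mm up in the case's frame; axes as the case's
- pocket3 (a point): centre of the floor of pocket 3 (3 white dots), at -35 mm in x, +35 mm in y, 12 mm up in the case's frame; axes as the case's
- pocket4 (a point): centre of the floor of pocket 4 (4 white dots), at -35 mm in x, -35 mm in y, 12 mm up in the case's frame; axes as the case's
- tin_red: closed red tin of polishing compound, 54 mm diameter, 42 mm tall, with a stiff upright steel handle; about 0.18 kg; origin at the centre of its underside, z up. May be absent
- tin_red_handle (a point): middle of the red tin's handle bar: round bar 9 mm thick, 44 mm long between its two posts' centres, along the tin's y axis, 78 mm above the tin's underside (36 mm above its top)
- tin_yellow: closed yellow tin of polishing compound, 54 mm diameter, 42 mm tall, with a stiff upright steel handle; about 0.18 kg; origin at the centre of its underside, z up. May be absent
- tin_yellow_handle (a point): middle of the yellow tin's handle bar: round bar 9 mm thick, 44 mm long between its two posts' centres, along the tin's y axis, 78 mm above the tin's underside (36 mm above its top)
- tin_green: closed green tin of polishing compound, 54 mm diameter, 42 mm tall, with a stiff upright steel handle; about 0.18 kg; origin at the centre of its underside, z up. May be absent
- tin_green_handle (a point): middle of the green tin's handle bar: round bar 9 mm thick, 44 mm long between its two posts' centres, along the tin's y axis, 78 mm above the tin's underside (36 mm above its top)
- tin_blue: closed blue tin of polishing compound, 54 mm diameter, 42 mm tall, with a stiff upright steel handle; about 0.18 kg; origin at the centre of its underside, z up. May be absent
- tin_blue_handle (a point): middle of the blue tin's handle bar: round bar 9 mm thick, 44 mm long between its two posts' centres, along the tin's y axis, 78 mm above the tin's underside (36 mm above its top)
- bowl: bystander: turned wooden bowl, 110 mm across, 45 mm tall; origin at the centre of its underside
- glue: bystander: white glue bottle with orange cap, 54 mm diameter, 100 mm tall; origin at the centre of its underside
- gouge: bystander: turning gouge with wooden handle, about 240 mm long, lying on the bench along its x axis; origin on the bench below it
Not all that is in view belongs to the job. Several things look just like the tin_yellow: the one meant starts nearest to the robot's base.

How it is judged:
On the way, in this order (a step that is already met when the one before it is completed fails the run):
1. the hood is off the case and stands upright on the blue mat, let go (horizontal distance between hood and mat below 0.06 m and height (world z) of hood below 0.012 m and angle between hood's own z axis and vertical below 0.1 rad and contact force between the fingers and hood below 0.5 N), for 0.2 s.
2. the red tin stands on the floor of pocket 1, let go (horizontal distance between tin_red and pocket1 below 0.012 m and z of tin_red in the frame of case below 0.018 m and angle between tin_red's own z axis and vertical below 0.12 rad and contact force between the fingers and tin_red below 0.5 N), for 0.2 s.
3. the yellow tin stands on the floor of pocket 2, let go (horizontal distance between tin_yellow and pocket2 below 0.012 m and z of tin_yellow in the frame of case below 0.018 m and angle between tin_yellow's own z axis and vertical below 0.12 rad and contact force between the fingers and tin_yellow below 0.5 N), for 0.2 s.
4. the green tin stands on the floor of pocket 3, let go (horizontal distance between tin_green and pocket3 below 0.012 m and z of tin_green in the frame of case below 0.018 m and angle between tin_green's own z axis and vertical below 0.12 rad and contact force between the fingers and tin_green below 0.5 N), for 0.2 s.
5. the blue tin stands on the floor of pocket 4, let go (horizontal distance between tin_blue and pocket4 below 0.012 m and z of tin_blue in the frame of case below 0.018 m and angle between tin_blue's own z axis and vertical below 0.12 rad and contact force between the fingers and tin_blue below 0.5 N), for 0.2 s.
6. the hood is back over the case and pressed fully down on its seal, level (horizontal distance between hood and case below 0.008 m and z of hood in the frame of case below 0.0165 m and angle between hood's own z axis and vertical below 0.035 rad and linear speed of hood below 0.02 m/s), for 0.2 s.
At the end, for the whole second after the job is handed in: every tin present stands upright (within 0.12 rad) on the floor of its own pocket, within 12 mm of its centre, and the hood is over the case within 8 mm, its lower edge less than 16.5 mm above the bench (pressed home is 14 mm, loose is 22 mm), level within 0.035 rad and at rest (all of step 6 and horizontal distance between tin_red and pocket1 below 0.012 m and z of each of tin_red, tin_yellow, tin_green, tin_blue in the frame of case below 0.018 m and angle between each of tin_red, tin_yellow, tin_green, tin_blue's own z axis and vertical below 0.12 rad and horizontal distance between tin_yellow and pocket2 below 0.012 m and horizontal distance between tin_green and pocket3 below 0.012 m and horizontal distance between tin_blue and pocket4 below 0.012 m); the robot touches nothing.
It fails at once if the bowl was moved more than 3 cm (distance of bowl from where it was at the start of the episode above 0.03 m).
It fails at once if the glue bottle was moved more than 3 cm (distance of glue from where it was at the start of the episode above 0.03 m).
It fails at once if the gouge was moved more than 3 cm (distance of gouge from where it was at the start of the episode above 0.03 m).
Of tin_red, tin_yellow, tin_green, tin_blue only 2 to 4 are there at a start; the rules pass over those that are not, and their reading is None.
At some moment in a run one of tin_red, tin_yellow, tin_green, tin_blue may be knocked a few centimetres aside while the robot is not near it.
It also fails if it takes over 210 s, if anything falls off the work surface, if the arm or the gripper's body presses on something with over 40 N, if the wrist force passes 120 N, or if a joint passes its speed limit or range.

## Working session

There is one attempt and no reset: what is moved stays moved. The work goes in short steps, Python scripts to look and compute and a tool call to move; the robot and the scene stay as the last step left them, time stands still between calls to the robot, and variables do not carry over. Pictures are saved under pics/ and viewed, at most 14 in all, crops included, and the job is handed in when it is done.

Besides the shell and the picture viewer there is one more tool, called after "Emit:" as name(argument=value, ...), one argument or row to a line, values as JSON. apply_moves: Moves the arm, as the interface text tells. Scaled input: -1 to 1 covers 0.05 m each way for a shift and 6 degrees each way for a turn. Its arguments: {"type":"object","properties":{"fingers":{"type":"array","items":{"type":"number"}},"travel":{"type":"array","items":{"type":"array","items":{"type":"number"}}},"rotation":{"type":"array","items":{"type":"array","items":{"type":"number"}}},"newtons":{"type":"number"}},"required":["fingers","travel","rotation"]}

```bash
mkdir -p pics; cat > h.py <<'E'
from workcell import *
import numpy as np, cv2
from scipy.spatial.transform import Rotation as R
def cam(n,f=None):
    c=read_camera(n)
    if f: cv2.imwrite('pics/'+f,c['image'][:,:,::-1])
    return c
def ray(c,px):
    E=np.array(c['extrinsics']);o=-E[:3,:3].T@E[:3,3]
    d=E[:3,:3].T@np.array([(px[0]-c['cx'])/c['fx'],(px[1]-c['cy'])/c['fy'],1.]);return o,d/np.linalg.norm(d)
def atz(c,px,z):
    o,d=ray(c,px);return o+d*(z-o[2])/d[2]
def proj(c,p):
    E=np.array(c['extrinsics']);q=E[:3,:3]@np.array(p)+E[:3,3]
    return np.array([c['fx']*q[0]/q[2]+c['cx'],c['fy']*q[1]/q[2]+c['cy']])
def tri(c1,p1,c2,p2):
    o1,d1=ray(c1,p1);o2,d2=ray(c2,p2)
    s=np.linalg.lstsq(np.c_[d1,-d2],o2-o1,rcond=None)[0]
    a=o1+s[0]*d1;b=o2+s[1]*d2
    return (a+b)/2,np.linalg.norm(a-b)
E
python3 - <<'E'
from h import *
np.set_printoptions(precision=4,suppress=True)
s=read_state();print(s)
T=cam('top','top0.png');S=cam('side','side0.png')
for c in (T,S):
    E=c['extrinsics'];print(c['fx'],ray(c,(320,200)))
for n in ['case','hood','hood_handle','mat','pocket1','pocket2','pocket3','pocket4','tin_red','tin_red_handle','tin_yellow','tin_yellow_handle','tin_green','tin_green_handle','tin_blue','tin_blue_handle','bowl','glue','gouge']:
    z={'hood_handle':.153}.get(n,0.078 if n.endswith('handle') else 0)
    for cn,c in (('top',T),('side',S)):
        print(n,cn,[(round(d['p'],2),np.round(d['location']).tolist(),np.round(atz(c,d['location'],z),3).tolist()) for d in tip_of(cn,n)][:4])
E
```

```text
{'time': 0.0, 'q': array([ 1.0931,  0.2648,  1.6054, -0.    ,  1.2737, -0.0369]), 'joint_vel': array([ 0.0014, -0.0011,  0.0005,  0.0009, -0.0005,  0.0003]), 'joint_torque': array([ -0.0004, -51.5118, -36.7305,  -0.    ,   0.013 ,  -0.    ]), 'tool_pos': array([0.2876, 0.6098, 0.1964]), 'tcp_rot': array([-0.6866, -3.0651,  0.0034]), 'wrist_force': array([-0.329 ,  1.0103, -0.0246]), 'torque': array([0.012 , 0.0002, 0.0115]), 'grip_force': 0.0, 'width': 0.9988836185721517}
380.99687961525126 (array([ 0.4666, -0.0739,  1.2674]), array([ 0.138 ,  0.0128, -0.9903]))
409.3014594604237 (array([ 0.1777, -0.9615,  0.9123]), array([ 0.3534,  0.7109, -0.608 ]))
case top []
case side [(0.97, [284.0, 226.0], [0.533, 0.033, 0.0])]
hood top [(0.67, [293.0, 233.0], [0.53, 0.03, 0.0]), (0.33, [290.0, 230.0], [0.542, 0.04, 0.0])]
hood side [(0.62, [281.0, 225.0], [0.528, 0.043, 0.0])]
hood_handle top [(0.69, [291.0, 229.0], [0.535, 0.023, 0.153])]
hood_handle side [(0.7, [282.0, 188.0], [0.539, 0.037, 0.153])]
mat top [(0.76, [203.0, 241.0], [0.502, 0.331, 0.0])]
mat side [(0.77, [244.0, 188.0], [0.4
[... 2323 characters left out ...]
 [330.0, 274.0], [0.571, -0.232, -0.0])]
tin_blue_handle top [(0.72, [377.0, 220.0], [0.571, -0.236, 0.078])]
tin_blue_handle side [(0.95, [325.0, 256.0], [0.557, -0.229, 0.078]), (0.7, [283.0, 226.0], [0.501, -0.05, 0.078]), (0.31, [277.0, 232.0], [0.474, -0.068, 0.078])]
bowl top [(0.71, [228.0, 182.0], [0.703, 0.255, 0.0])]
bowl side [(0.77, [299.0, 180.0], [0.693, 0.26, 0.0]), (0.68, [277.0, 234.0], [0.496, 0.005, -0.0])]
glue top [(0.82, [353.0, 172.0], [0.739, -0.169, 0.0])]
glue side [(0.9, [371.0, 243.0], [0.751, -0.174, 0.0]), (0.34, [329.0, 276.0], [0.565, -0.234, 0.0])]
gouge top [(0.78, [295.0, 161.0], [0.778, 0.03, 0.0])]
gouge side [(0.67, [343.0, 207.0], [0.763, 0.032, -0.0])]
```

```bash
python3 - <<'E'
import cv2
a=cv2.imread('pics/top0.png')[130:330,150:500];cv2.imwrite('pics/top0c.png',cv2.resize(a,(790,451),interpolation=2))
b=cv2.imread('pics/side0.png')[130:380,180:440];cv2.imwrite('pics/side0c.png',cv2.resize(b,(610,586),interpolation=2))
E
```

```text
(no output)
```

View pics/top0c.png

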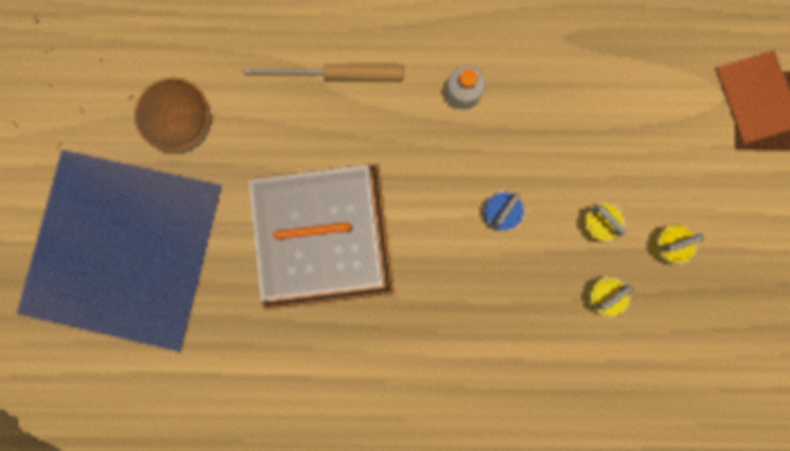

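View pics/side0c.png

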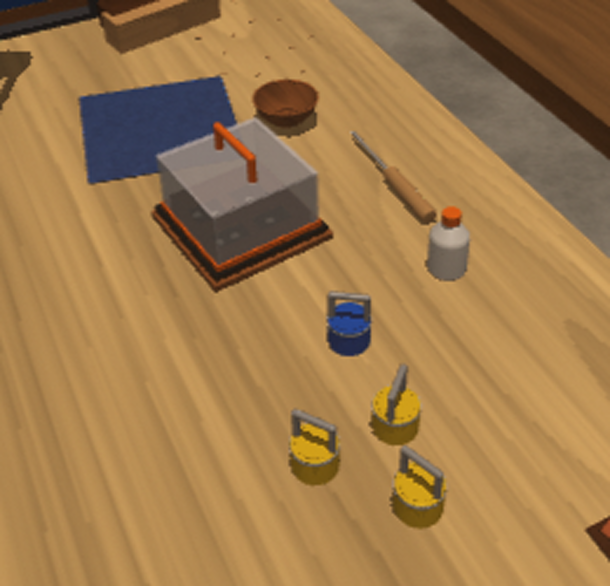

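The top crop shows the hood at about (316,231), with the blue tin at (504,210) and three yellow tins. The yellow one at (609,297) is nearest the base. There are no red or green tins. Next I'll fit silhouette models to the two views.

```bash
cat >> h.py <<'E'
from scipy.optimize import minimize
def cyl(x,y,z0,z1,r,n=24):
    a=np.linspace(0,2*np.pi,n,endpoint=False);c=np.c_[x+r*np.cos(a),y+r*np.sin(a)]
    return np.r_[np.c_[c,0*a+z0],np.c_[c,0*a+z1]]
def box(a,z0,z1):
    return np.array([[i*a/2,j*a/2,z] for i in(-1,1) for j in(-1,1) for z in(z0,z1)])
def bar(L,z,d):   # round bar along y
    a=np.linspace(0,2*np.pi,12,endpoint=False)
    return np.array([[d/2*np.cos(t),y,z+d/2*np.sin(t)] for y in(-L/2,L/2) for t in a])
TIN=[cyl(0,0,0,.042,.027),bar(.053,.078,.009),cyl(0,.022,.042,.078,.0045,12),cyl(0,-.022,.042,.078,.0045,12)]
HH=[bar(.09,.131,.012),cyl(0,.039,.095,.131,.006,12),cyl(0,-.039,.095,.131,.006,12)]
HOOD=[box(.162,0,.095),box(.168,0,.008)]+HH
CASE=[box(.192,0,.012),box(.182,.012,.018),box(.146,0,.046)]
MAT=[box(.25,0,.003)]
def render(c,parts,p,k=8):
    m=np.zeros((400*k//2,640*k//2),np.uint8);k//=2
    Rz=R.from_euler('z',p[3]).as_matrix()
    for P in parts:
        px=np.array([proj(c,Rz@q+p[:3]) for q in P])
        h=cv2.convexHull((((px+.5)*k-.5)*16).round().astype(np.int32).reshape(-1,1,2))
        cv2.fillConvexPoly(m,h,255,shift=4)
    return cv2.resize(m,(640,400),interpolation=cv2.INTER_AREA)/255.
def fit(views,parts,p0,fixz=False,n=1):
    best=None
    f=lambda p:sum(((render(c,parts,p if not fixz else [p[0],p[1],p0[2],p[2]])-m)**2).sum()/max(m.sum(),1) for c,m in views)
    for y in p0[3] if np.iterable(p0[3]) else [p0[3]]:
        b=[p0[0],p0[1],y] if fixz else [p0[0],p0[1],p0[2],y]
        s=[.008,.008,.15] if fixz else [.008,.008,.008,.15]
        r=minimize(f,b,method='Nelder-Mead',options=dict(initial_simplex=np.array([b]+[np.array(b)+np.eye(len(b))[i]*s[i] for i in range(len(b))]),xatol=1e-4,fatol=1e-4,maxfev=180))
        if best is None or r.fun<best.fun: best=r
    return best.x.round(4),round(best.fun,3)
def orange(c,z=None):
    h=cv2.cvtColor(c['image'],cv2.COLOR_RGB2HSV);return ((h[...,0]<13)&(h[...,1]>190)&(h[...,2]>130)).astype(np.uint8)
def region(cn,c,name,xyz,dmax=14):
    L=[d for d in regions_of(cn,name)]
    if not L: return None
    t=proj(c,xyz);g=lambda d:np.array([d['bbox'][0]+d['bbox'][2]/2,d['bbox'][1]+d['bbox'][3]/2])
    d=min(L,key=lambda d:np.linalg.norm(g(d)-t))
    return d['mask'].astype(float) if np.linalg.norm(g(d)-t)<dmax else None
def tinfit(name,xy,T,S,z0=0.):
    v=[(c,m) for cn,c in(('top',T),('side',S)) for m in [region(cn,c,name,[*xy,.04])] if m is not None]
    print(name,len(v),fit(v,TIN,[*xy,z0,[-1.2,-.4,.4,1.2]]))
E
python3 - <<'E'
from h import *
T=cam('top');S=cam('side')
tinfit('tin_yellow',[.449,-.383],T,S);tinfit('tin_blue',[.568,-.233],T,S)
v=[]
for cn,c in(('top',T),('side',S)):
    o=orange(c);n,l,st,ce=cv2.connectedComponentsWithStats(o,connectivity=8)
    print(cn,[(st[i].tolist(),ce[i].round(1).tolist()) for i in range(1,n) if st[i,4]>12])
    t=proj(c,[.537,.03,.14]);i=min((i for i in range(1,n) if st[i,4]>12),key=lambda i:np.linalg.norm(ce[i]-t))
    v.append((c,(l==i).astype(float)))
print('handle',fit(v,HH,[.537,.03,.022,.05]))
for nm,P,p0 in(('hood',HOOD,[.537,.03,.022,.05]),('mat',MAT,[.495,.32,0,-.2])):
    vv=[(c,m) for cn,c in(('top',T),('side',S)) for m in [region(cn,c,nm,[p0[0],p0[1],.05 if nm=='hood' else 0],30)] if m is not None]
    print(nm,len(vv),fit(vv,P,p0))
E
```

```text
tin_yellow 2 (array([ 0.4465, -0.3755, -0.0026,  0.5101]), np.float64(0.162))
tin_blue 2 (array([ 5.655e-01, -2.291e-01, -1.000e-04,  1.264e+00]), np.float64(0.111))
top []Traceback (most recent call last):
  File "<stdin>", line 8, in <module>
ValueError: min() iterable argument is empty
```

```bash
python3 - <<'E'
from h import *
T=cam('top');S=cam('side')
hT=cv2.cvtColor(T['image'],cv2.COLOR_RGB2HSV);hS=cv2.cvtColor(S['image'],cv2.COLOR_RGB2HSV)
print('orange',hT[231:235,285:296:5].tolist(),hS[187:189,278:284:2].tolist())
print('plainhood',hT[245,275].tolist(),'wood',hT[300,300].tolist())
v=[]
for cn,c,h in(('top',T,hT),('side',S,hS)):
    o=((h[...,0]<14)&(h[...,1]>140)&(h[...,2]>130)).astype(np.uint8)
    n,l,st,ce=cv2.connectedComponentsWithStats(o,connectivity=8)
    print(cn,[(st[i].tolist(),ce[i].round(1).tolist()) for i in range(1,n) if st[i,4]>20])
    t=proj(c,[.537,.03,.14]);J=[i for i in range(1,n) if st[i,4]>20]
    if J:
        i=min(J,key=lambda i:np.linalg.norm(ce[i]-t));v.append((c,(l==i).astype(float)))
if v: print('handle',len(v),fit(v,HH,[.537,.03,.022,.05]))
for nm,P,p0 in(('hood',HOOD,[.537,.03,.022,.05]),('mat',MAT,[.495,.32,0,-.2])):
    vv=[(c,m) for cn,c in(('top',T),('side',S)) for m in [region(cn,c,nm,[p0[0],p0[1],.05 if nm=='hood' else 0],30)] if m is not None]
    print(nm,len(vv),fit(vv,P,p0))
for nm,p in(('blue',[.5655,-.229,0]),('yellow',[.4465,-.3755,0])):
  for cn,c in(('top',T),('side',S)):
    m=region(cn,c,'tin_'+nm,[p[0],p[1],.04]);print(nm,cn,m.sum(),[(round(y,1),round(((render(c,TIN,[*p,y])-m)**2).sum(),0)) for y in np.arange(0,1.6,.2)])
E
```

```text
orange [[[11, 187, 187], [13, 204, 209], [13, 230, 216]], [[13, 213, 211], [13, 214, 211], [12, 206, 201]], [[13, 202, 207], [11, 184, 186], [10, 112, 177]], [[11, 141, 176], [11, 92, 172], [13, 58, 168]]] [[[11, 208, 195], [11, 35, 138], [11, 38, 140]], [[11, 230, 213], [9, 81, 152], [11, 35, 137]]]
plainhood [14, 40, 161] wood [18, 139, 176]
top [([468, 153, 37, 40, 959], [486.1, 172.5]), ([272, 229, 34, 7, 116], [288.1, 232.0])]
side [([165, 72, 8, 4, 22], [168.5, 73.4]), ([97, 77, 46, 11, 139], [119.1, 81.9]), ([271, 182, 18, 17, 74], [279.3, 189.9]), ([248, 216, 69, 28, 106], [278.2, 231.4]), ([368, 218, 9, 6, 40], [372.0, 220.5]), ([437, 327, 58, 54, 1653], [465.3, 353.1])]
handle 2 (array([0.5272, 0.0297, 0.0257, 0.1355]), np.float64(1.098))
hood 2 (array([0.528 , 0.0341, 0.0207, 0.1349]), np.float64(0.028))
mat 2 (array([ 0.5056,  0.333 , -0.0019, -0.2191]), np.float64(0.235))
blue top 217.0 [(np.float64(0.0), np.float64(33.0)), (np.float64(0.2), np.float64(32.0)), (np.float64(0.4), np.float64(33.0)), (np.float64(0.6), np.float64(33.0)), (np.float64(0.8), np.float64(33.0)), (np.float64(1.0), np.float64(33.0)), (np.float64(1.2), np.float64(33.0)), (np.float64(1.4), np.float64(32.0))]Traceback (most recent call last):
  File "<stdin>", line 20, in <module>
AttributeError: 'NoneType' object has no attribute 'sum'
```

```bash
cat >> h.py <<'E'
def go(x,y,z,yaw):
    s=read_state();M=R.from_rotvec(s['tcp_rot']).as_matrix();p=np.array(s['tool_pos'])
    th=np.arctan2(M[1,1],M[0,1]);d=(yaw-th+np.pi/2)%np.pi-np.pi/2   # world turn of tool y
    q6=s['q'][5]-d
    M2=R.from_euler('z',d).as_matrix()@M
    t=M2.T@(np.array([x,y,z])-p)/.05
    print('pos',p.round(4),'thy %.3f tilt %.3f'%(th,M[2,2]),'turn tool-z units %.2f (alt q6 %.2f)'%(-np.degrees(d)/6,q6),'then travel units',t.round(2),'t',round(s['time'],1),'F',np.round(s['wrist_force'],1))
E
python3 - <<'E'
from h import *
go(.528,.034,.25,.135)
T=cam('top');print(atz(T,(288.1,232.0),.153))
E
```

```text
pos [0.288  0.6105 0.1977] thy 1.130 tilt -1.000 turn tool-z units 9.50 (alt q6 0.96) then travel units [-12.07   3.21  -1.05] t 2.7 F [0.1 1.1 0.5]
[0.52642476 0.03266248 0.153     ]
```

Emit:
apply_moves(
  fingers=[1, 1, 1, 1, 1, 1, 1, 1, 1, 1],
  travel=[
    [0, 0, -0.5],
    [0, 0, -0.5],
    [0, 0, 0],
    [0, 0, 0],
    [0, 0, 0],
    [0, 0, 0],
    [0, 0, 0],
    [0, 0, 0],
    [0, 0, 0],
    [0, 0, 0],
  ],
  rotation=[
    [0, 0, 0.95],
    [0, 0, 0.95],
    [0, 0, 0.95],
    [0, 0, 0.95],
    [0, 0, 0.95],
    [0, 0, 0.95],
    [0, 0, 0.95],
    [0, 0, 0.95],
    [0, 0, 0.95],
    [0, 0, 0.95],
  ],
  newtons=60,
)

```text
time: 3.75
tool_pos: [0.288, 0.6105, 0.2477]
tcp_rot: [-2.071, -2.362, 0.0]
wrist_force: [-0.5, 0.4, -0.0]
width: 1.002
grip_force: 0.0
```

Emit:
apply_moves(
  fingers=[1, 1, 1, 1, 1, 1, 1, 1, 1, 1, 1, 1],
  travel=[
    [-1, 0.27, 0],
    [-1, 0.27, 0],
    [-1, 0.27, 0],
    [-1, 0.27, 0],
    [-1, 0.27, 0],
    [-1, 0.27, 0],
    [-1, 0.27, 0],
    [-1, 0.27, 0],
    [-1, 0.27, 0],
    [-1, 0.27, 0],
    [-1, 0.27, 0],
    [-1, 0.27, 0],
  ],
  rotation=[
    [0, 0, 0],
    [0, 0, 0],
    [0, 0, 0],
    [0, 0, 0],
    [0, 0, 0],
    [0, 0, 0],
    [0, 0, 0],
    [0, 0, 0],
    [0, 0, 0],
    [0, 0, 0],
    [0, 0, 0],
    [0, 0, 0],
  ],
)

```text
time: 4.95
tool_pos: [0.5215, 0.0556, 0.2481]
tcp_rot: [2.066, 2.366, 0.001]
wrist_force: [1.4, 0.1, 0.4]
width: 1.0
grip_force: 0.0
```

```bash
python3 -c "
from h import *
go(.527,.033,.134,.135)"
```

```text
pos [0.5215 0.0556 0.2481] thy 0.135 tilt -1.000 turn tool-z units 0.00 (alt q6 -0.08) then travel units [-0.46  0.05  2.28] t 5.0 F [1.4 0.1 0.4]
```

Emit:
apply_moves(
  fingers=[1, 1, 1, 1, 1, 1, 1],
  travel=[
    [0, 0, 0],
    [-0.4, 0.05, 0],
    [0, 0, 0],
    [0, 0, 0.3],
    [0, 0, 0.3],
    [0, 0, 0.3],
    [0, 0, 0],
  ],
  rotation=[
    [0, 0, 0],
    [0, 0, 0],
    [0, 0, 0],
    [0, 0, 0],
    [0, 0, 0],
    [0, 0, 0],
    [0, 0, 0],
  ],
)

```text
time: 5.65
tool_pos: [0.5233, 0.0389, 0.1985]
tcp_rot: [-2.061, -2.364, 0.007]
wrist_force: [0.6, 0.1, 0.0]
width: 0.999
grip_force: 0.0
```

```bash
python3 -c "
from h import *
go(.527,.033,.134,.135)"
```

```text
pos [0.5233 0.0389 0.1985] thy 0.136 tilt -1.000 turn tool-z units 0.01 (alt q6 -0.11) then travel units [-0.13  0.07  1.29] t 5.7 F [0.6 0.1 0. ]
```

Emit:
apply_moves(
  fingers=[1, 1, 1, 1, 1, 1, 0.1, 0, 0, 0, 0, 0],
  travel=[
    [-0.13, 0.07, 0.2],
    [0, 0, 0.4],
    [0, 0, 0.4],
    [0, 0, 0.27],
    [0, 0, 0],
    [0, 0, 0],
    [0, 0, 0],
    [0, 0, 0],
    [0, 0, 0],
    [0, 0, 0],
    [0, 0, 0],
    [0, 0, 0],
  ],
  rotation=[
    [0, 0, 0],
    [0, 0, 0],
    [0, 0, 0],
    [0, 0, 0],
    [0, 0, 0],
    [0, 0, 0],
    [0, 0, 0],
    [0, 0, 0],
    [0, 0, 0],
    [0, 0, 0],
    [0, 0, 0],
    [0, 0, 0],
  ],
)

```text
time: 6.85
tool_pos: [0.5306, 0.0321, 0.1393]
tcp_rot: [2.066, 2.366, 0.0]
wrist_force: [-0.7, -0.2, 0.4]
width: -0.001
grip_force: 0.0
```

Emit:
apply_moves(
  fingers=[0, 0, 0, 0, 0, 0],
  travel=[
    [0, 0, 0],
    [0, 0, 0],
    [0, 0, -0.1],
    [0, 0, -0.2],
    [0, 0, -0.2],
    [0, 0, 0],
  ],
  rotation=[
    [0, 0, 0],
    [0, 0, 0],
    [0, 0, 0],
    [0, 0, 0],
    [0, 0, 0],
    [0, 0, 0],
  ],
)

```text
time: 7.45
tool_pos: [0.5324, 0.0322, 0.167]
tcp_rot: [2.064, 2.364, 0.005]
wrist_force: [0.3, -0.2, 0.7]
width: 0.0
grip_force: 0.0
```

```bash
python3 -c "
from h import *
go(.5056,.333,.26,.135)
T=cam('top');S=cam('side','s1.png')
v=[(T,region('top',T,'hood',[.528,.034,.1],30)),(S,region('side',S,'hood',[.528,.034,.1],30))]
print(fit([a for a in v if a[1] is not None],HOOD,[.528,.034,.047,.135]))"
```

```text
pos [0.5324 0.0322 0.167 ] thy 0.135 tilt -1.000 turn tool-z units 0.00 (alt q6 -0.12) then travel units [ 6.03  0.29 -1.86] t 7.5 F [ 0.3 -0.2  0.7]
(array([0.5273, 0.0335, 0.0192, 0.1317]), np.float64(1.334))
```

```bash
python3 -c "
import cv2
from h import *
cam('top','t1.png')
a=cv2.imread('pics/t1.png')[180:290,230:350];b=cv2.imread('pics/s1.png')[130:250,210:340]
cv2.imwrite('pics/c1.png',np.hstack([cv2.resize(a,(396,360),interpolation=2),cv2.resize(b,(390,360),interpolation=2)]))"
```

```text
(no output)
```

View pics/c1.png

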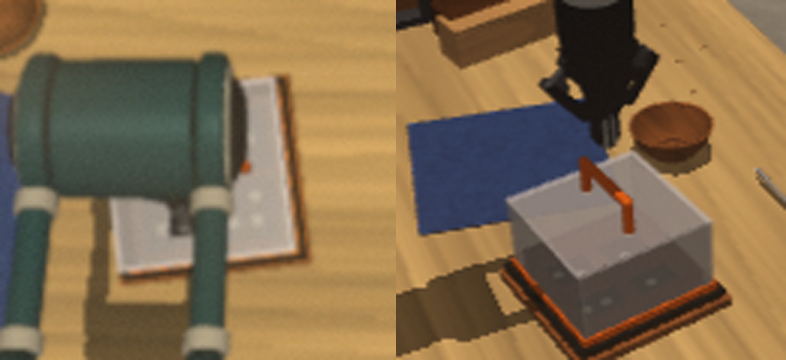

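The picture shows the shut fingers above and beyond the bar in the side view, with their tip at full-frame pixel (280,178) or so. The hood hasn't moved. I'll compare that with the projected TCP.

```bash
python3 -c "
from h import *
s=read_state();print(s['tool_pos'],s['tcp_rot'])
S=cam('side','s2.png');T=cam('top')
print(proj(S,s['tool_pos']),proj(T,s['tool_pos']),'bar',proj(S,[.528,.034,.153]))
for a in([0,0,.03],[0,.03,0],[.03,0,0]): print(a,proj(S,s['tool_pos']+np.array(a)),proj(T,s['tool_pos']+np.array(a)))
b=S['image'][150:215,250:330,::-1];cv2.imwrite('pics/c2.png',cv2.resize(b,(720,585),interpolation=0))"
```

```text
[0.53020683 0.03211833 0.16387288] [-2.06609565e+00 -2.36599496e+00  6.69271120e-04]
[279.54704523 187.10887963] [287.96474035 230.48914153] bar [278.91960757 189.78762852]
[0, 0, 0.03] [278.8556408  179.23833195] [286.95966277 229.86274889]
[0, 0.03, 0] [275.96183179 182.26710722] [277.64558195 230.35979483]
[0.03, 0, 0] [288.30542395 184.53347748] [288.20691743 220.16496332]
```

View pics/c2.png

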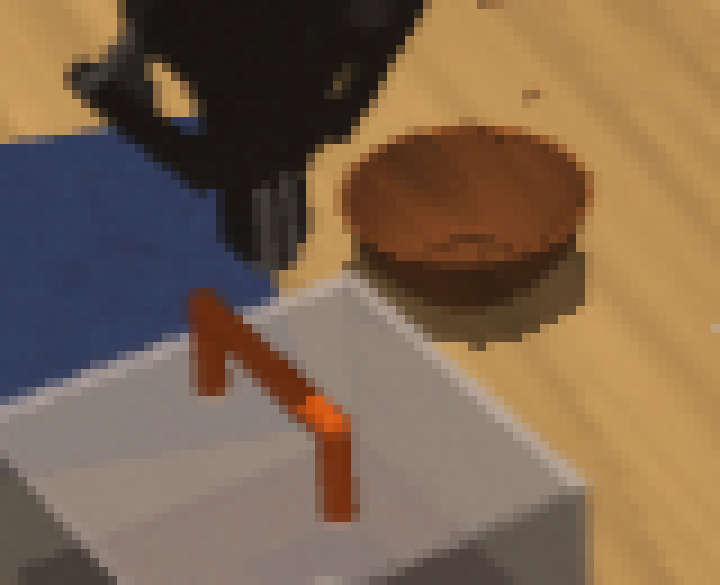

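The side view puts the tip at (280,180), but the reported TCP projects to (279.5,187), so the two disagree. The start pictures can settle it.

```bash
python3 -c "
from h import *
S=cam('side');T=cam('top');p=np.array([.2876,.6098,.1964])
out=[]
for c,f in((T,'top0.png'),(S,'side0.png')):
    q=proj(c,p);im=cv2.imread('pics/'+f);x,y=max(0,min(580,int(q[0])-30)),max(0,min(350,int(q[1])-30))
    print(q,'crop origin',x,y,'z+.03',proj(c,p+[0,0,.03]),'bar y', [proj(c,p+a*np.array([.427,.904,0])) for a in(-.057,.057)])
    out.append(cv2.resize(im[y:y+60,x:x+60],(390,390),interpolation=0))
cv2.imwrite('pics/c3.png',np.hstack(out))"
```

```text
[ 76.54026727 314.94842318] crop origin 46 284 z+.03 [ 69.35586097 316.74049356] bar y [array([ 94.05523989, 324.39957975]), array([ 59.17897105, 305.58019108])]
[164.79066843 120.82393769] crop origin 134 90 z+.03 [162.89386189 113.7205945 ] bar y [array([160.71668821, 127.66527181]), array([168.641448  , 114.35741892])]
```

View pics/c3.png

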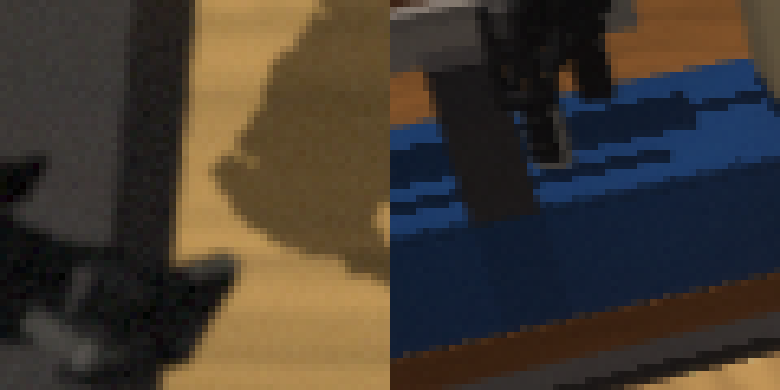

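Both views put the real fingertips about 28 mm above the reported TCP, while the lateral position agrees. I'll go about 28 mm lower by the reading.

Emit:
apply_moves(
  fingers=[1, 1, 1, 1, 1, 1, 1, 1, 1, 1, 1, 1],
  travel=[
    [0, 0, 0],
    [0, 0, 0],
    [0, 0, 0],
    [0, 0, 0],
    [0, 0, 0],
    [0, 0, 0.3],
    [0.04, -0.04, 0.3],
    [0, 0, 0.2],
    [0, 0, 0.2],
    [0, 0, 0.12],
    [0, 0, 0],
    [0, 0, 0],
  ],
  rotation=[
    [0, 0, 0],
    [0, 0, 0],
    [0, 0, 0],
    [0, 0, 0],
    [0, 0, 0],
    [0, 0, 0],
    [0, 0, 0],
    [0, 0, 0],
    [0, 0, 0],
    [0, 0, 0],
    [0, 0, 0],
    [0, 0, 0],
  ],
)

```text
time: 9.1
tool_pos: [0.5285, 0.0338, 0.1082]
tcp_rot: [2.066, 2.366, 0.0]
wrist_force: [0.9, -0.2, -0.3]
width: 0.998
grip_force: 0.0
```

Emit:
apply_moves(
  fingers=[0, 0, 0, 0, 0, 0, 0, 0, 0, 0],
  travel=[
    [0, 0, 0],
    [0, 0, 0],
    [0, 0, 0],
    [0, 0, 0],
    [0, 0, 0],
    [0, 0, 0],
    [0, 0, 0],
    [0, 0, 0],
    [0, 0, 0],
    [0, 0, 0],
  ],
  rotation=[
    [0, 0, 0],
    [0, 0, 0],
    [0, 0, 0],
    [0, 0, 0],
    [0, 0, 0],
    [0, 0, 0],
    [0, 0, 0],
    [0, 0, 0],
    [0, 0, 0],
    [0, 0, 0],
  ],
)

```text
time: 10.1
tool_pos: [0.5279, 0.0338, 0.1082]
tcp_rot: [-2.066, -2.366, 0.001]
wrist_force: [-4.7, -0.4, 4.4]
width: 0.115
grip_force: 58.6
```

Emit:
apply_moves(
  fingers=[0, 0, 0, 0, 0, 0, 0, 0, 0],
  travel=[
    [0, 0, -0.1],
    [0, 0, -0.15],
    [0, 0, -0.2],
    [0, 0, -0.2],
    [0, 0, -0.2],
    [0, 0, -0.3],
    [0, 0, -0.3],
    [0, 0, -0.3],
    [0, 0, 0],
  ],
  rotation=[
    [0, 0, 0],
    [0, 0, 0],
    [0, 0, 0],
    [0, 0, 0],
    [0, 0, 0],
    [0, 0, 0],
    [0, 0, 0],
    [0, 0, 0],
    [0, 0, 0],
  ],
)

```text
time: 11.0
tool_pos: [0.5307, 0.0339, 0.1995]
tcp_rot: [2.063, 2.363, 0.007]
wrist_force: [1.2, -0.4, -3.4]
width: 0.111
grip_force: 58.6
```

```bash
python3 -c "
from h import *
go(.5056,.33,.19,.135)
T=cam('top');S=cam('side','s4.png')
m=region('side',S,'hood',[.528,.034,.16],30)
print(fit([(S,m)],HOOD,[.528,.034,.1,.135]) if m is not None else 'no')"
```

```text
pos [0.5307 0.0339 0.1995] thy 0.135 tilt -1.000 turn tool-z units 0.00 (alt q6 -0.12) then travel units [5.94 0.3  0.19] t 11.0 F [ 1.2 -0.4 -3.4]
(array([0.531 , 0.0359, 0.1076, 0.1236]), np.float64(0.045))
```

Emit:
apply_moves(
  fingers=[0, 0, 0, 0, 0, 0, 0, 0, 0, 0, 0, 0],
  travel=[
    [0.3, 0.03, 0],
    [0.5, 0.03, 0],
    [0.6, 0.03, 0],
    [0.6, 0.03, 0],
    [0.6, 0.03, 0],
    [0.6, 0.03, 0],
    [0.6, 0.03, 0],
    [0.6, 0.03, 0],
    [0.6, 0.03, 0],
    [0.5, 0, 0],
    [0.3, 0, 0],
    [0.1, 0, 0],
  ],
  rotation=[
    [0, 0, 0],
    [0, 0, 0],
    [0, 0, 0],
    [0, 0, 0],
    [0, 0, 0],
    [0, 0, 0],
    [0, 0, 0],
    [0, 0, 0],
    [0, 0, 0],
    [0, 0, 0],
    [0, 0, 0],
    [0, 0, 0],
  ],
)

```text
time: 12.35
tool_pos: [0.5008, 0.3295, 0.1946]
tcp_rot: [-2.063, -2.368, 0.002]
wrist_force: [0.9, -1.1, -4.0]
width: 0.11
grip_force: 58.5
```

Emit:
apply_moves(
  fingers=[0, 0, 0, 0, 0, 0, 0],
  travel=[
    [0, 0, 0],
    [0, 0, 0.3],
    [0, 0, 0.4],
    [0, 0, 0.4],
    [0, 0, 0.4],
    [0, 0, 0.2],
    [0, 0, 0],
  ],
  rotation=[
    [0, 0, 0],
    [0, 0, 0],
    [0, 0, 0],
    [0, 0, 0],
    [0, 0, 0],
    [0, 0, 0],
    [0, 0, 0],
  ],
)

```text
time: 13.05
tool_pos: [0.5003, 0.3259, 0.1078]
tcp_rot: [-2.067, -2.364, 0.008]
wrist_force: [-0.6, -0.7, -4.5]
width: 0.113
grip_force: 58.6
```

```bash
python3 -c "
from h import *
go(.5056,.33,.089,.135)
T=cam('top');S=cam('side','s5.png')
m=region('side',S,'hood',[.5056,.33,.07],30)
print(fit([(S,m)],HOOD,[.5056,.33,.03,.135]) if m is not None else 'no')
c=region('top',T,'case',[.528,.034,.02],30);d=region('side',S,'case',[.528,.034,.02],30)
v=[a for a in((T,c),(S,d)) if a[1] is not None];print('case',len(v),fit(v,CASE,[.528,.034,0,.13]))
"
```

```text
pos [0.5003 0.3259 0.1078] thy 0.134 tilt -1.000 turn tool-z units -0.01 (alt q6 0.40) then travel units [0.07 0.12 0.38] t 13.1 F [-0.6 -0.7 -4.5]
(array([0.5053, 0.3387, 0.0137, 0.1256]), np.float64(0.035))
case 2 (array([ 0.5289,  0.0353, -0.0028,  0.1274]), np.float64(0.044))
```

Emit:
apply_moves(
  fingers=[0, 0, 0, 0, 0, 0],
  travel=[
    [0, 0, 0],
    [0, 0, 0.1],
    [0, 0, 0.1],
    [0, 0, 0.1],
    [0, 0, 0],
    [0, 0, 0],
  ],
  rotation=[
    [0, 0, 0],
    [0, 0, 0],
    [0, 0, 0],
    [0, 0, 0],
    [0, 0, 0],
    [0, 0, 0],
  ],
)

```text
time: 13.9
tool_pos: [0.5015, 0.3278, 0.0951]
tcp_rot: [-2.066, -2.366, 0.002]
wrist_force: [-0.4, -0.4, -2.7]
width: 0.112
grip_force: 58.6
```

Emit:
apply_moves(
  fingers=[0, 0, 0, 0],
  travel=[
    [0, 0, 0.06],
    [0, 0, 0.06],
    [0, 0, 0],
    [0, 0, 0],
  ],
  rotation=[
    [0, 0, 0],
    [0, 0, 0],
    [0, 0, 0],
    [0, 0, 0],
  ],
)

```text
time: 14.3
tool_pos: [0.502, 0.3279, 0.0896]
tcp_rot: [2.066, 2.366, 0.0]
wrist_force: [-0.4, 0.1, -3.8]
width: 0.117
grip_force: 58.6
```

Emit:
apply_moves(
  fingers=[0, 0, 0],
  travel=[
    [0, 0, 0.05],
    [0, 0, 0],
    [0, 0, 0],
  ],
  rotation=[
    [0, 0, 0],
    [0, 0, 0],
    [0, 0, 0],
  ],
)

```text
time: 14.6
tool_pos: [0.5015, 0.3279, 0.089]
tcp_rot: [-2.066, -2.366, 0.001]
wrist_force: [-6.1, -2.5, 7.4]
width: 0.11
grip_force: 59.8
```

Contact: hood on the mat. Release and rise, then look at the whole scene.

Emit:
apply_moves(
  fingers=[1, 1, 1, 1, 1, 1, 1, 1, 1, 1, 1, 1],
  travel=[
    [0, 0, 0],
    [0, 0, 0],
    [0, 0, 0],
    [0, 0, 0],
    [0, 0, 0],
    [0, 0, 0],
    [0, 0, 0],
    [0, 0, -0.3],
    [0, 0, -0.5],
    [0, 0, -0.8],
    [0, 0, -0.8],
    [0, 0, 0],
  ],
  rotation=[
    [0, 0, 0],
    [0, 0, 0],
    [0, 0, 0],
    [0, 0, 0],
    [0, 0, 0],
    [0, 0, 0],
    [0, 0, 0],
    [0, 0, 0],
    [0, 0, 0],
    [0, 0, 0],
    [0, 0, 0],
    [0, 0, 0],
  ],
)

```text
time: 15.8
tool_pos: [0.5062, 0.3305, 0.2165]
tcp_rot: [2.063, 2.363, 0.021]
wrist_force: [0.6, 0.1, 1.9]
width: 1.0
grip_force: 0.0
```

```bash
cat >> h.py <<'E'
def yawgrey(c,xyz,show=False):  # handle yaw from grey pixels near the tin, by rendering handle over given xyz
    h=cv2.cvtColor(c['image'],cv2.COLOR_RGB2HSV);roi=render(c,[cyl(xyz[0],xyz[1],.05,.084,.031)],[0,0,0,0])>0
    m=((h[...,1]<75)&roi).astype(float)
    ys=np.arange(-1.6,1.6,.05);e=[((render(c,TIN[1:2] if 0 else TIN[1:],[*xyz,y])-m)**2)[roi].sum() for y in ys]
    return round(ys[int(np.argmin(e))],2),round(min(e),1),m.sum()
E
python3 - <<'E'
from h import *
T=cam('top','top6.png');S=cam('side','side6.png')
for nm,p0,P in(('case',[.528,.034,0,.13],CASE),('hood',[.502,.33,.003,.135],HOOD)):
    v=[(c,m) for cn,c in(('top',T),('side',S)) for m in [region(cn,c,nm,[p0[0],p0[1],.03],30)] if m is not None];print(nm,len(v),fit(v,P,p0))
for n,p in(('tin_yellow',[.4465,-.3755]),('tin_blue',[.5655,-.229])):
    tinfit(n,p,T,S);print([yawgrey(c,[*p,0]) for c in(T,S)])
out=[]
for p in([.4465,-.3755],[.5655,-.229]):
  for c in(T,S):
    q=proj(c,[*p,.05]).astype(int);out.append(cv2.resize(c['image'][q[1]-22:q[1]+22,q[0]-22:q[0]+22,::-1],(196,196),interpolation=0))
cv2.imwrite('pics/c6.png',np.hstack(out))
E
```

```text
case 2 (array([ 0.5286,  0.0349, -0.0024,  0.1257]), np.float64(0.031))
hood 2 (array([0.5026, 0.3288, 0.0012, 0.1443]), np.float64(0.058))
tin_yellow 2 (array([ 4.460e-01, -3.763e-01, -1.000e-04,  7.180e-01]), np.float64(0.132))
[(np.float64(0.55), np.float64(32.0), np.float64(30.0)), (np.float64(0.6), np.float64(43.9), np.float64(89.0))]
tin_blue 2 (array([ 0.5667, -0.2282, -0.0038, -2.0907]), np.float64(0.108))
[(np.float64(1.0), np.float64(58.8), np.float64(114.0)), (np.float64(0.95), np.float64(38.0), np.float64(89.0))]
```

View pics/c6.png

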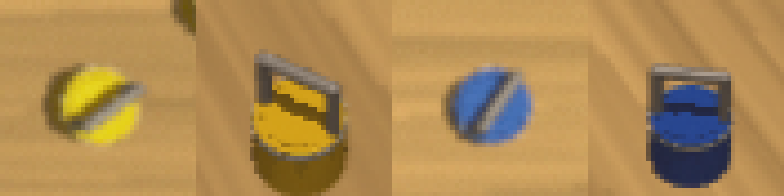

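View pics/top6.png

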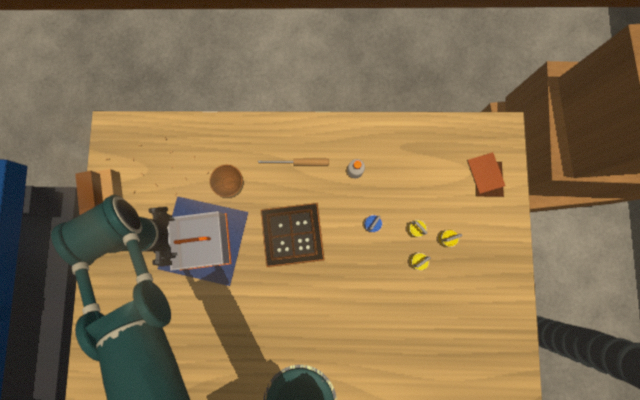

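The overview shows the hood standing on the mat at (200,240), the case open and empty at (292,235), the yellow tin at (420,261) and the blue tin at (373,223). Yellow first.

```bash
python3 -c "
from h import *
go(.446,-.376,.15,.57)"
```

```text
pos [0.5013 0.3276 0.2059] thy 0.135 tilt -1.000 turn tool-z units -4.15 (alt q6 -0.03) then travel units [-11.25  -8.52   1.14] t 16.3 F [ 0.6  0.2 -0.1]
```

Emit:
apply_moves(
  fingers=[1, 1, 1, 1, 1],
  travel=[
    [0, 0, 0],
    [0, 0, 0],
    [0, 0, 0],
    [0, 0, 0],
    [0, 0, 0],
  ],
  rotation=[
    [0, 0, -0.83],
    [0, 0, -0.83],
    [0, 0, -0.83],
    [0, 0, -0.83],
    [0, 0, -0.83],
  ],
)

```text
time: 16.8
tool_pos: [0.5017, 0.3278, 0.2066]
tcp_rot: [-1.502, -2.758, 0.001]
wrist_force: [0.8, 0.2, -0.5]
width: 1.0
grip_force: 0.0
```

Emit:
apply_moves(
  fingers=[0.7, 0.7, 0.7, 0.7, 0.7, 0.7, 0.7, 0.7, 0.7, 0.7, 0.7, 0.7],
  travel=[
    [-0.7, -0.53, 0],
    [-0.7, -0.53, 0],
    [-0.7, -0.53, 0],
    [-0.7, -0.53, 0],
    [-0.7, -0.53, 0],
    [-0.7, -0.53, 0],
    [-0.7, -0.53, 0],
    [-0.7, -0.53, 0],
    [-0.7, -0.53, 0],
    [-0.7, -0.53, 0],
    [-0.7, -0.53, 0],
    [-0.7, -0.53, 0],
  ],
  rotation=[
    [0, 0, 0],
    [0, 0, 0],
    [0, 0, 0],
    [0, 0, 0],
    [0, 0, 0],
    [0, 0, 0],
    [0, 0, 0],
    [0, 0, 0],
    [0, 0, 0],
    [0, 0, 0],
    [0, 0, 0],
    [0, 0, 0],
  ],
)

```text
time: 18.0
tool_pos: [0.4601, -0.1989, 0.207]
tcp_rot: [-1.508, -2.756, -0.0]
wrist_force: [0.7, -0.1, -0.1]
width: 0.704
grip_force: 0.0
```

Emit:
apply_moves(
  fingers=[0.7, 0.7, 0.7, 0.7, 0.7, 0.7],
  travel=[
    [-0.7, -0.53, 0],
    [-0.7, -0.53, 0],
    [-0.7, -0.53, 0],
    [-0.7, -0.53, 0],
    [0, 0, 0],
    [0, 0, 0],
  ],
  rotation=[
    [0, 0, 0],
    [0, 0, 0],
    [0, 0, 0],
    [0, 0, 0],
    [0, 0, 0],
    [0, 0, 0],
  ],
)

```text
time: 18.6
tool_pos: [0.4464, -0.3728, 0.2063]
tcp_rot: [-1.51, -2.753, -0.001]
wrist_force: [0.7, -0.4, 0.5]
width: 0.699
grip_force: 0.0
```

```bash
python3 -c "
from h import *
go(.446,-.376,.1,.57)"
```

```text
pos [ 0.4464 -0.3728  0.2063] thy 0.567 tilt -1.000 turn tool-z units -0.02 (alt q6 -1.31) then travel units [-0.05 -0.04  2.13] t 18.6 F [ 0.7 -0.4  0.5]
```

Emit:
apply_moves(
  fingers=[0.7, 0.7, 0.7, 0.7, 0.7, 0.7],
  travel=[
    [-0.05, -0.04, 0.5],
    [0, 0, 0.6],
    [0, 0, 0.6],
    [0, 0, 0.4],
    [0, 0, 0],
    [0, 0, 0],
  ],
  rotation=[
    [0, 0, 0],
    [0, 0, 0],
    [0, 0, 0],
    [0, 0, 0],
    [0, 0, 0],
    [0, 0, 0],
  ],
)

```text
time: 19.2
tool_pos: [0.4468, -0.3742, 0.1023]
tcp_rot: [-1.505, -2.756, -0.001]
wrist_force: [0.7, 0.1, -0.1]
width: 0.701
grip_force: 0.0
```

```bash
python3 -c "
from h import *
T=cam('top');S=cam('side')
go(.446,-.376,.031,.57);tinfit('tin_yellow',[.446,-.376],T,S)
q=proj(S,[.446,-.376,.08]).astype(int);cv2.imwrite('pics/c7.png',cv2.resize(S['image'][q[1]-50:q[1]+35,q[0]-45:q[0]+45,::-1],(540,510),interpolation=2))"
```

```text
pos [ 0.4479 -0.3757  0.1041] thy 0.571 tilt -1.000 turn tool-z units 0.01 (alt q6 -1.31) then travel units [ 0.02 -0.04  1.46] t 19.3 F [-0.1 -0.2 -0.3]
tin_yellow 2 (array([ 4.460e-01, -3.753e-01, -5.000e-04,  6.990e-01]), np.float64(0.234))
```

View pics/c7.png

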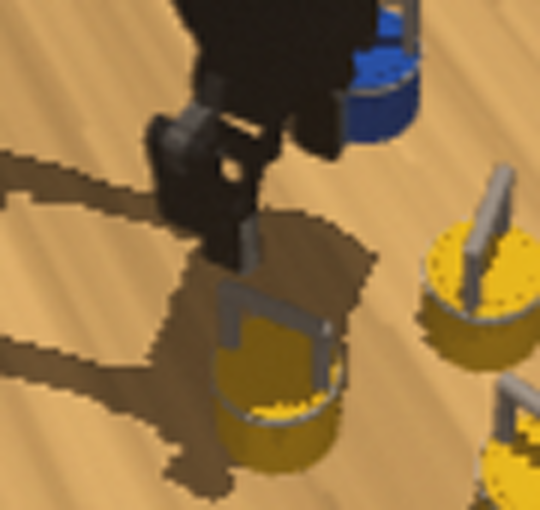

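The tin stands in shadow at crop pixel (275,370), with the open fingers straddling above its handle. Descend and grip.

Emit:
apply_moves(
  fingers=[0.7, 0.7, 0.7, 0.7, 0.7, 0.7],
  travel=[
    [0, -0.04, 0.4],
    [0, 0, 0.4],
    [0, 0, 0.4],
    [0, 0, 0.24],
    [0, 0, 0],
    [0, 0, 0],
  ],
  rotation=[
    [0, 0, 0],
    [0, 0, 0],
    [0, 0, 0],
    [0, 0, 0],
    [0, 0, 0],
    [0, 0, 0],
  ],
)

```text
time: 20.0
tool_pos: [0.4454, -0.377, 0.031]
tcp_rot: [1.507, 2.755, -0.0]
wrist_force: [0.8, -0.1, 0.2]
width: 0.696
grip_force: 0.0
```

Emit:
apply_moves(
  fingers=[0, 0, 0, 0, 0, 0, 0, 0],
  travel=[
    [0, 0, 0],
    [0, 0, 0],
    [0, 0, 0],
    [0, 0, 0],
    [0, 0, 0],
    [0, 0, 0],
    [0, 0, 0],
    [0, 0, 0],
  ],
  rotation=[
    [0, 0, 0],
    [0, 0, 0],
    [0, 0, 0],
    [0, 0, 0],
    [0, 0, 0],
    [0, 0, 0],
    [0, 0, 0],
    [0, 0, 0],
  ],
)

```text
time: 20.8
tool_pos: [0.4454, -0.377, 0.0311]
tcp_rot: [1.507, 2.755, -0.001]
wrist_force: [-0.6, 0.1, 5.6]
width: 0.079
grip_force: 58.5
```

Emit:
apply_moves(
  fingers=[0, 0, 0, 0, 0, 0, 0],
  travel=[
    [0, 0, -0.2],
    [0, 0, -0.5],
    [0, 0, -0.6],
    [0, 0, -0.6],
    [0, 0, -0.4],
    [0, 0, 0],
    [0, 0, 0],
  ],
  rotation=[
    [0, 0, 0],
    [0, 0, 0],
    [0, 0, 0],
    [0, 0, 0],
    [0, 0, 0],
    [0, 0, 0],
    [0, 0, 0],
  ],
)

```text
time: 21.5
tool_pos: [0.4447, -0.3762, 0.1447]
tcp_rot: [-1.507, -2.756, -0.0]
wrist_force: [-0.0, 0.6, -2.7]
width: 0.075
grip_force: 58.5
```

```bash
python3 -c "
from h import *
T=cam('top');S=cam('side','s8.png')
go(.5678,.0047,.146,.57);p=read_state()['tool_pos'];tinfit('tin_yellow',p[:2],T,S,p[2]-.031)"
```

```text
pos [ 0.4437 -0.3754  0.143 ] thy 0.570 tilt -1.000 turn tool-z units -0.00 (alt q6 -1.32) then travel units [ 5.06  6.19 -0.05] t 21.6 F [-0.2 -0.2 -1.4]
tin_yellow 1 (array([ 0.4371, -0.4497, -0.2244, -1.0297]), np.float64(0.276))
```

Emit:
apply_moves(
  fingers=[0, 0, 0, 0, 0, 0, 0, 0, 0, 0, 0, 0],
  travel=[
    [0.25, 0.3, 0],
    [0.45, 0.55, 0],
    [0.5, 0.6, 0],
    [0.5, 0.62, 0],
    [0.5, 0.62, 0],
    [0.5, 0.62, 0],
    [0.5, 0.62, 0],
    [0.5, 0.62, 0],
    [0.5, 0.62, 0],
    [0.45, 0.55, 0],
    [0.3, 0.35, 0],
    [0.1, 0.12, 0],
  ],
  rotation=[
    [0, 0, 0],
    [0, 0, 0],
    [0, 0, 0],
    [0, 0, 0],
    [0, 0, 0],
    [0, 0, 0],
    [0, 0, 0],
    [0, 0, 0],
    [0, 0, 0],
    [0, 0, 0],
    [0, 0, 0],
    [0, 0, 0],
  ],
)

```text
time: 22.9
tool_pos: [0.569, 0.0054, 0.1438]
tcp_rot: [-1.503, -2.756, 0.001]
wrist_force: [-0.2, 0.4, -2.2]
width: 0.08
grip_force: 58.5
```

Emit:
apply_moves(
  fingers=[0, 0, 0],
  travel=[
    [0, 0, 0],
    [0, 0, 0],
    [0, 0, 0],
  ],
  rotation=[
    [0, 0, 0],
    [0, 0, 0],
    [0, 0, 0],
  ],
)

```text
time: 23.2
tool_pos: [0.5689, 0.0018, 0.1448]
tcp_rot: [-1.509, -2.755, 0.001]
wrist_force: [-0.6, -0.5, -2.9]
width: 0.079
grip_force: 58.5
```

```bash
python3 -c "
from h import *
go(.5678,.0047,.085,.57)
T=cam('top');S=cam('side','s9.png')
p=read_state()['tool_pos'];tinfit('tin_yellow',p[:2],T,S,p[2]-.031);
d=region('side',S,'case',[.528,.034,.02],30);print(fit([(S,d)],CASE,[.528,.034,0,.13]) if d is not None else '')
q=proj(S,[.55,.02,.08]).astype(int);cv2.imwrite('pics/c9.png',cv2.resize(S['image'][q[1]-50:q[1]+50,q[0]-50:q[0]+50,::-1],(580,580),interpolation=2))"
```

```text
pos [0.5689 0.0018 0.1448] thy 0.568 tilt -1.000 turn tool-z units -0.01 (alt q6 -0.61) then travel units [0.06 0.01 1.2 ] t 23.2 F [-0.6 -0.5 -2.9]
tin_yellow 0 (array([ 0.5691,  0.0019,  0.1141, -1.2   ]), np.float64(0.0))
(array([ 0.5358,  0.0522, -0.018 ,  0.1355]), np.float64(0.051))
```

View pics/c9.png

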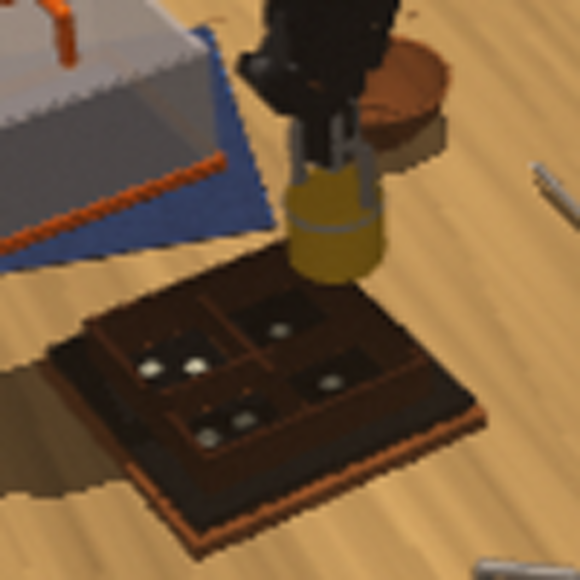

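```bash
python3 -c "
from h import *
S=cam('side');T=cam('top');s=read_state();p=s['tool_pos']
for c in(S,T):
    h=cv2.cvtColor(c['image'],cv2.COLOR_RGB2HSV)
    m=((h[...,0]>20)&(h[...,0]<34)&(h[...,1]>205)).astype(float)
    q=proj(c,[p[0],p[1],.13]).astype(int);k=np.zeros_like(m);k[q[1]-25:q[1]+25,q[0]-25:q[0]+25]=1;m*=k
    print(m.sum());
    if m.sum()>80: print(fit([(c,m)],TIN[:1],[p[0],p[1],p[2]-.031,0],fixz=True),p)
print([proj(T,[.5287,.035,.046]+R.from_euler('z',.126).apply([a*.073,b*.073,0])).round(1).tolist() for a,b in((1,1),(1,-1),(-1,-1),(-1,1))])
"
```

```text
97.0
(array([0.571 , 0.0051, 0.0229]), np.float64(2.19)) [0.56934955 0.00258457 0.14532023]
0.0
[[265.8, 213.2], [310.6, 208.0], [315.7, 253.4], [270.1, 258.6]]
```

Emit:
apply_moves(
  fingers=[0, 0, 0, 0, 0, 0, 0],
  travel=[
    [0.05, 0, 0.2],
    [0, 0, 0.4],
    [0, 0, 0.4],
    [0, 0, 0.2],
    [0, 0, 0.15],
    [0, 0, 0],
    [0, 0, 0],
  ],
  rotation=[
    [0, 0, 0],
    [0, 0, 0],
    [0, 0, 0],
    [0, 0, 0],
    [0, 0, 0],
    [0, 0, 0],
    [0, 0, 0],
  ],
)

```text
time: 24.25
tool_pos: [0.5685, 0.0052, 0.0782]
tcp_rot: [1.507, 2.756, 0.001]
wrist_force: [0.2, -0.1, -2.2]
width: 0.077
grip_force: 58.4
```

Emit:
apply_moves(
  fingers=[0, 0, 0, 0],
  travel=[
    [0, 0, 0.12],
    [0, 0, 0.12],
    [0, 0, 0.1],
    [0, 0, 0],
  ],
  rotation=[
    [0, 0, 0],
    [0, 0, 0],
    [0, 0, 0],
    [0, 0, 0],
  ],
)

```text
time: 24.65
tool_pos: [0.567, 0.0051, 0.0596]
tcp_rot: [-1.507, -2.755, 0.001]
wrist_force: [0.2, 0.2, -3.2]
width: 0.073
grip_force: 58.5
```

No side load; it's going in. Continue.

Emit:
apply_moves(
  fingers=[0, 0, 0, 0],
  travel=[
    [0, 0, 0.1],
    [0, 0, 0.1],
    [0, 0, 0.06],
    [0, 0, 0],
  ],
  rotation=[
    [0, 0, 0],
    [0, 0, 0],
    [0, 0, 0],
    [0, 0, 0],
  ],
)

```text
time: 25.05
tool_pos: [0.5674, 0.0051, 0.0469]
tcp_rot: [-1.507, -2.755, 0.001]
wrist_force: [0.5, -0.3, -1.6]
width: 0.078
grip_force: 58.5
```

Emit:
apply_moves(
  fingers=[0, 0, 0],
  travel=[
    [0, 0, 0.04],
    [0, 0, 0],
    [0, 0, 0],
  ],
  rotation=[
    [0, 0, 0],
    [0, 0, 0],
    [0, 0, 0],
  ],
)

```text
time: 25.35
tool_pos: [0.5681, 0.0051, 0.0458]
tcp_rot: [1.508, 2.756, 0.0]
wrist_force: [0.4, -0.0, -1.7]
width: 0.075
grip_force: 58.5
```

Emit:
apply_moves(
  fingers=[0, 0, 0],
  travel=[
    [0, 0, 0.05],
    [0, 0, 0],
    [0, 0, 0],
  ],
  rotation=[
    [0, 0, 0],
    [0, 0, 0],
    [0, 0, 0],
  ],
)

```text
time: 25.65
tool_pos: [0.568, 0.0051, 0.0432]
tcp_rot: [-1.508, -2.756, 0.0]
wrist_force: [-0.2, -0.7, -2.7]
width: 0.076
grip_force: 58.6
```

Release about 1 mm above the floor at most, then rise.

Emit:
apply_moves(
  fingers=[0, 0.4, 0.4, 0.4, 0.4, 0.4, 0.4, 0.4, 0.4, 0.4, 0.4, 0.4],
  travel=[
    [0, 0, 0.02],
    [0, 0, 0],
    [0, 0, 0],
    [0, 0, 0],
    [0, 0, 0],
    [0, 0, 0],
    [0, 0, -0.2],
    [0, 0, -0.5],
    [0, 0, -0.8],
    [0, 0, -0.8],
    [0, 0, 0],
    [0, 0, 0],
  ],
  rotation=[
    [0, 0, 0],
    [0, 0, 0],
    [0, 0, 0],
    [0, 0, 0],
    [0, 0, 0],
    [0, 0, 0],
    [0, 0, 0],
    [0, 0, 0],
    [0, 0, 0],
    [0, 0, 0],
    [0, 0, 0],
    [0, 0, 0],
  ],
)

```text
time: 26.85
tool_pos: [0.5694, 0.0051, 0.1596]
tcp_rot: [1.506, 2.753, 0.003]
wrist_force: [-0.9, 0.1, -0.8]
width: 0.398
grip_force: 0.0
```

```bash
python3 -c "
from h import *
T=cam('top');S=cam('side')
tinfit('tin_yellow',[.568,.005],T,S,.012);tinfit('tin_blue',[.5655,-.229],T,S);print([yawgrey(c,[.566,-.229,0]) for c in(T,S)])
go(.566,-.229,.15,.96)"
```

```text
tin_yellow 1 (array([ 0.5704,  0.013 ,  0.0219, -0.379 ]), np.float64(0.215))
tin_blue 2 (array([ 5.6650e-01, -2.2920e-01, -3.0000e-04,  1.0931e+00]), np.float64(0.159))
[(np.float64(1.0), np.float64(60.4), np.float64(113.0)), (np.float64(0.9), np.float64(38.4), np.float64(90.0))]
pos [0.5668 0.0052 0.1555] thy 0.570 tilt -1.000 turn tool-z units -3.73 (alt q6 -0.99) then travel units [-2.67 -3.85  0.11] t 27.1 F [ 0.4  0.4 -0.3]
```

Emit:
apply_moves(
  fingers=[0.7, 0.7, 0.7, 0.7],
  travel=[
    [0, 0, 0],
    [0, 0, 0],
    [0, 0, 0],
    [0, 0, 0],
  ],
  rotation=[
    [0, 0, -0.93],
    [0, 0, -0.93],
    [0, 0, -0.93],
    [0, 0, -0.94],
  ],
)

```text
time: 27.55
tool_pos: [0.5674, 0.0051, 0.156]
tcp_rot: [-0.937, -2.996, 0.001]
wrist_force: [-0.5, -0.7, -0.2]
width: 0.702
grip_force: 0.0
```

Emit:
apply_moves(
  fingers=[0.7, 0.7, 0.7, 0.7, 0.7, 0.7, 0.7, 0.7, 0.7],
  travel=[
    [-0.38, -0.55, 0],
    [-0.38, -0.55, 0],
    [-0.38, -0.55, 0],
    [-0.38, -0.55, 0],
    [-0.38, -0.55, 0],
    [-0.38, -0.55, 0],
    [-0.39, -0.55, 0],
    [0, 0, 0],
    [0, 0, 0],
  ],
  rotation=[
    [0, 0, 0],
    [0, 0, 0],
    [0, 0, 0],
    [0, 0, 0],
    [0, 0, 0],
    [0, 0, 0],
    [0, 0, 0],
    [0, 0, 0],
    [0, 0, 0],
  ],
)

```text
time: 28.45
tool_pos: [0.5663, -0.2295, 0.156]
tcp_rot: [-0.946, -2.993, -0.001]
wrist_force: [0.4, 0.9, 0.5]
width: 0.703
grip_force: 0.0
```

```bash
python3 -c "
from h import *
T=cam('top','t10.png');S=cam('side','s10.png')
tinfit('tin_yellow',[.568,.005],T,S,.012);tinfit('tin_blue',[.5655,-.229],T,S)
v=[(c,m) for cn,c in(('top',T),('side',S)) for m in [region(cn,c,'case',[.528,.034,.03],30)] if m is not None];print(len(v),fit(v,CASE,[.528,.034,0,.13]))
go(.566,-.229,.031,.96)"
```

```text
tin_yellow 2 (array([0.5691, 0.0075, 0.0124, 0.4864]), np.float64(0.267))
tin_blue 1 (array([ 0.5816, -0.1989, -0.0402,  1.1283]), np.float64(0.055))
2 (array([ 0.5284,  0.0353, -0.0022,  0.1321]), np.float64(0.218))
pos [ 0.5672 -0.2283  0.1573] thy 0.962 tilt -1.000 turn tool-z units 0.01 (alt q6 -1.38) then travel units [ 0.01 -0.02  2.53] t 28.9 F [-0.4 -0.2  1.1]
```

```bash
python3 -c "
from h import *
S=cam('side');T=cam('top')
m=region('side',S,'tin_blue',[.566,-.229,.04]);print(fit([(S,m)],TIN,[.566,-.229,0,.96],fixz=True) if m is not None else 'none')
h=cv2.cvtColor(S['image'],cv2.COLOR_RGB2HSV);b=((h[...,0]>100)&(h[...,0]<125)&(h[...,1]>150)).astype(float)
q=proj(S,[.566,-.229,.02]).astype(int);k=np.zeros_like(b);k[q[1]-25:q[1]+25,q[0]-25:q[0]+25]=1
print(b.sum(),(b*k).sum(),fit([(S,b*k)],TIN[:1],[.566,-.229,0,0],fixz=True))
cv2.imwrite('pics/c11.png',cv2.resize(S['image'][q[1]-60:q[1]+30,q[0]-45:q[0]+45,::-1],(560,560),interpolation=2))"
```

```text
(array([ 0.5635, -0.2332,  1.1201]), np.float64(0.108))
4158.0 20.0 (array([ 0.5847, -0.1982, -0.941 ]), np.float64(16.625))
```

View pics/c11.png

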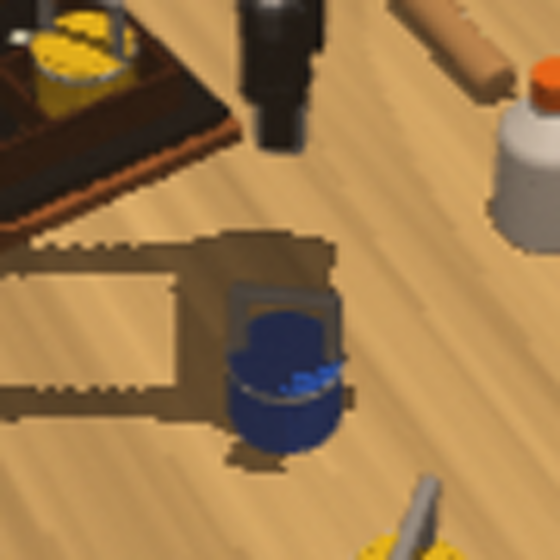

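Blue stands at crop pixel (285,370), unmoved and under the fingers. Descend, grip and lift.

Emit:
apply_moves(
  fingers=[0.7, 0.7, 0.7, 0.7, 0.7, 0.7, 0.7, 0.7, 0.7],
  travel=[
    [0, 0, 0.4],
    [0, 0, 0.5],
    [0, 0, 0.5],
    [0, 0, 0.4],
    [0, 0, 0.3],
    [0, 0, 0.25],
    [0, 0, 0.16],
    [0, 0, 0],
    [0, 0, 0],
  ],
  rotation=[
    [0, 0, 0],
    [0, 0, 0],
    [0, 0, 0],
    [0, 0, 0],
    [0, 0, 0],
    [0, 0, 0],
    [0, 0, 0],
    [0, 0, 0],
    [0, 0, 0],
  ],
)

```text
time: 29.9
tool_pos: [0.5676, -0.2294, 0.0323]
tcp_rot: [0.944, 2.996, -0.0]
wrist_force: [-0.1, -0.1, 0.0]
width: 0.695
grip_force: 0.0
```

Emit:
apply_moves(
  fingers=[0, 0, 0, 0, 0, 0, 0, 0],
  travel=[
    [0, 0, 0],
    [0, 0, 0],
    [0, 0, 0],
    [0, 0, 0],
    [0, 0, 0],
    [0, 0, 0],
    [0, 0, 0],
    [0, 0, 0],
  ],
  rotation=[
    [0, 0, 0],
    [0, 0, 0],
    [0, 0, 0],
    [0, 0, 0],
    [0, 0, 0],
    [0, 0, 0],
    [0, 0, 0],
    [0, 0, 0],
  ],
)

```text
time: 30.7
tool_pos: [0.5675, -0.2296, 0.0323]
tcp_rot: [0.944, 2.995, -0.001]
wrist_force: [-1.4, -1.4, 5.8]
width: 0.077
grip_force: 58.8
```

Emit:
apply_moves(
  fingers=[0, 0, 0, 0, 0, 0, 0, 0, 0],
  travel=[
    [0, 0, -0.2],
    [0, 0, -0.5],
    [0, 0, -0.6],
    [0, 0, -0.6],
    [0, 0, -0.6],
    [0, 0, -0.4],
    [0, 0, 0],
    [0, 0, 0],
    [0, 0, 0],
  ],
  rotation=[
    [0, 0, 0],
    [0, 0, 0],
    [0, 0, 0],
    [0, 0, 0],
    [0, 0, 0],
    [0, 0, 0],
    [0, 0, 0],
    [0, 0, 0],
    [0, 0, 0],
  ],
)

```text
time: 31.6
tool_pos: [0.5656, -0.2283, 0.1742]
tcp_rot: [-0.943, -2.993, -0.001]
wrist_force: [0.3, -0.0, -2.5]
width: 0.075
grip_force: 58.6
```

```bash
python3 -c "
from h import *
go(.498,-.003,.175,.126+np.pi/2)"
```

```text
pos [ 0.5656 -0.2283  0.1742] thy 0.960 tilt -1.000 turn tool-z units -7.03 (alt q6 -2.12) then travel units [ 0.77  4.64 -0.01] t 31.6 F [ 0.3 -0.  -2.5]
```

Emit:
apply_moves(
  fingers=[0, 0, 0, 0, 0, 0, 0, 0, 0, 0, 0, 0],
  travel=[
    [0.2, 0.15, 0],
    [0.4, 0.3, 0],
    [0.5, 0.4, 0],
    [0.5, 0.4, 0],
    [0.5, 0.4, 0],
    [0.5, 0.4, 0],
    [0.5, 0.4, 0],
    [0.4, 0.3, 0],
    [0.2, 0.15, 0],
    [0, 0, 0],
    [0, 0, 0],
    [0, 0, 0],
  ],
  rotation=[
    [0, 0, 0],
    [0, 0, 0],
    [0, 0, 0],
    [0, 0, 0],
    [0, 0, 0],
    [0, 0, 0],
    [0, 0, 0],
    [0, 0, 0],
    [0, 0, 0],
    [0, 0, 0],
    [0, 0, 0],
    [0, 0, 0],
  ],
)

```text
time: 32.8
tool_pos: [0.4989, -0.0051, 0.1765]
tcp_rot: [0.945, 2.996, -0.001]
wrist_force: [-0.3, 0.3, -1.4]
width: 0.076
grip_force: 58.6
```

```bash
python3 -c "
from h import *
go(.498,-.004,.08,.96)"
```

```text
pos [ 0.4989 -0.0051  0.1765] thy 0.960 tilt -1.000 turn tool-z units -0.00 (alt q6 -1.02) then travel units [0.03 0.01 1.93] t 32.8 F [-0.3  0.3 -1.4]
```

Emit:
apply_moves(
  fingers=[0, 0, 0, 0, 0, 0, 0, 0],
  travel=[
    [0.03, 0.01, 0.3],
    [0, 0, 0.5],
    [0, 0, 0.5],
    [0, 0, 0.35],
    [0, 0, 0.2],
    [0, 0, 0.1],
    [0, 0, 0],
    [0, 0, 0],
  ],
  rotation=[
    [0, 0, 0],
    [0, 0, 0],
    [0, 0, 0],
    [0, 0, 0],
    [0, 0, 0],
    [0, 0, 0],
    [0, 0, 0],
    [0, 0, 0],
  ],
)

```text
time: 33.6
tool_pos: [0.4985, -0.0032, 0.0799]
tcp_rot: [0.944, 2.995, 0.0]
wrist_force: [0.5, -0.5, -1.9]
width: 0.078
grip_force: 58.7
```

Emit:
apply_moves(
  fingers=[0, 0, 0, 0, 0, 0],
  travel=[
    [0, 0, 0.12],
    [0, 0, 0.12],
    [0, 0, 0.12],
    [0, 0, 0.12],
    [0, 0, 0],
    [0, 0, 0],
  ],
  rotation=[
    [0, 0, 0],
    [0, 0, 0],
    [0, 0, 0],
    [0, 0, 0],
    [0, 0, 0],
    [0, 0, 0],
  ],
)

```text
time: 34.2
tool_pos: [0.4973, -0.003, 0.0548]
tcp_rot: [-0.944, -2.996, 0.0]
wrist_force: [-0.9, -0.5, -2.0]
width: 0.075
grip_force: 58.7
```

Emit:
apply_moves(
  fingers=[0, 0, 0, 0],
  travel=[
    [0, 0, 0.1],
    [0, 0, 0.08],
    [0, 0, 0],
    [0, 0, 0],
  ],
  rotation=[
    [0, 0, 0],
    [0, 0, 0],
    [0, 0, 0],
    [0, 0, 0],
  ],
)

```text
time: 34.6
tool_pos: [0.4974, -0.003, 0.046]
tcp_rot: [-0.944, -2.996, 0.0]
wrist_force: [0.3, 0.1, -1.8]
width: 0.08
grip_force: 58.7
```

Emit:
apply_moves(
  fingers=[0, 0, 0],
  travel=[
    [0, 0, 0.03],
    [0, 0, 0],
    [0, 0, 0],
  ],
  rotation=[
    [0, 0, 0],
    [0, 0, 0],
    [0, 0, 0],
  ],
)

```text
time: 34.9
tool_pos: [0.4977, -0.003, 0.0447]
tcp_rot: [0.944, 2.996, 0.0]
wrist_force: [-0.6, -0.2, -1.3]
width: 0.082
grip_force: 58.7
```

Emit:
apply_moves(
  fingers=[0.4, 0.4, 0.4, 0.4, 0.4, 0.4, 0.4, 0.4, 0.4, 0.4, 0.4, 0.4],
  travel=[
    [0, 0, 0],
    [0, 0, 0],
    [0, 0, 0],
    [0, 0, 0],
    [0, 0, 0],
    [0, 0, -0.2],
    [0, 0, -0.5],
    [0, 0, -0.8],
    [0, 0, -0.8],
    [0, 0, -0.8],
    [0, 0, 0],
    [0, 0, 0],
  ],
  rotation=[
    [0, 0, 0],
    [0, 0, 0],
    [0, 0, 0],
    [0, 0, 0],
    [0, 0, 0],
    [0, 0, 0],
    [0, 0, 0],
    [0, 0, 0],
    [0, 0, 0],
    [0, 0, 0],
    [0, 0, 0],
    [0, 0, 0],
  ],
)

```text
time: 36.1
tool_pos: [0.4988, -0.0031, 0.202]
tcp_rot: [0.943, 2.993, 0.002]
wrist_force: [0.0, 0.3, 0.1]
width: 0.399
grip_force: 0.0
```

```bash
python3 -c "
from h import *
go(.5025,.328,.21,.135)"
```

```text
pos [ 0.4988 -0.0031  0.202 ] thy 0.960 tilt -1.000 turn tool-z units 7.88 (alt q6 -0.19) then travel units [ 6.55  0.96 -0.18] t 36.1 F [0.  0.3 0.1]
```

Rotate and go back over the hood, slightly higher, then verify tins, hood and case.

Emit:
apply_moves(
  fingers=[0.4, 0.4, 0.4, 0.4, 0.4, 0.4, 0.4, 0.4],
  travel=[
    [0, 0, -0.1],
    [0, 0, -0.1],
    [0, 0, 0],
    [0, 0, 0],
    [0, 0, 0],
    [0, 0, 0],
    [0, 0, 0],
    [0, 0, 0],
  ],
  rotation=[
    [0, 0, 0.98],
    [0, 0, 0.98],
    [0, 0, 0.98],
    [0, 0, 0.98],
    [0, 0, 0.99],
    [0, 0, 0.99],
    [0, 0, 0.99],
    [0, 0, 0.99],
  ],
)

```text
time: 36.9
tool_pos: [0.4961, -0.0029, 0.2076]
tcp_rot: [-2.069, -2.36, 0.004]
wrist_force: [0.3, 0.7, -0.4]
width: 0.401
grip_force: 0.0
```

Emit:
apply_moves(
  fingers=[0.7, 0.7, 0.7, 0.7, 0.7, 0.7, 0.7, 0.7, 0.7, 0.7, 0.7, 0.7],
  travel=[
    [0.65, 0.1, 0],
    [0.65, 0.1, 0],
    [0.65, 0.1, 0],
    [0.65, 0.1, 0],
    [0.65, 0.1, 0],
    [0.65, 0.1, 0],
    [0.65, 0.1, 0],
    [0.65, 0.1, 0],
    [0.65, 0.1, 0],
    [0.65, 0.1, 0],
    [0, 0, 0],
    [0, 0, 0],
  ],
  rotation=[
    [0, 0, 0],
    [0, 0, 0],
    [0, 0, 0],
    [0, 0, 0],
    [0, 0, 0],
    [0, 0, 0],
    [0, 0, 0],
    [0, 0, 0],
    [0, 0, 0],
    [0, 0, 0],
    [0, 0, 0],
    [0, 0, 0],
  ],
)

```text
time: 38.1
tool_pos: [0.5021, 0.3256, 0.2075]
tcp_rot: [-2.064, -2.368, 0.006]
wrist_force: [0.6, -0.5, 0.1]
width: 0.698
grip_force: 0.0
```

```bash
python3 -c "
from h import *
T=cam('top','t12.png');S=cam('side','s12.png')
tinfit('tin_yellow',[.568,.005],T,S,.012);tinfit('tin_blue',[.498,-.004],T,S,.012)
for nm,p0,P in(('hood',[.502,.33,.003,.135],HOOD),):
    v=[(c,m) for cn,c in(('top',T),('side',S)) for m in [region(cn,c,nm,[p0[0],p0[1],.03],30)] if m is not None];print(nm,len(v),fit(v,P,p0))
go(.502,.328,.089,.135)
a=T['image'][195:275,150:340,::-1];b=S['image'][140:260,225:345,::-1]
cv2.imwrite('pics/c12.png',np.hstack([cv2.resize(a,(450,190),interpolation=2),np.zeros((190,1,3),np.uint8)]) if 0 else np.vstack([cv2.resize(a,(570,240),interpolation=2),cv2.resize(b,(340,340),interpolation=2).__class__((340,570,3),np.uint8)*0+np.pad(cv2.resize(b,(340,340),interpolation=2),((0,0),(0,230),(0,0)))]))"
```

```text
tin_yellow 2 (array([ 0.5677,  0.0066,  0.0299, -0.3831]), np.float64(0.322))
tin_blue 2 (array([ 0.4964, -0.0097,  0.0353, -0.3265]), np.float64(0.395))
hood 2 (array([0.5025, 0.3277, 0.0022, 0.1328]), np.float64(0.119))
pos [0.5035 0.3251 0.2098] thy 0.134 tilt -1.000 turn tool-z units -0.01 (alt q6 0.40) then travel units [ 0.06 -0.02  2.42] t 38.5 F [-0.1  0.4 -0.2]
```

View pics/c12.png

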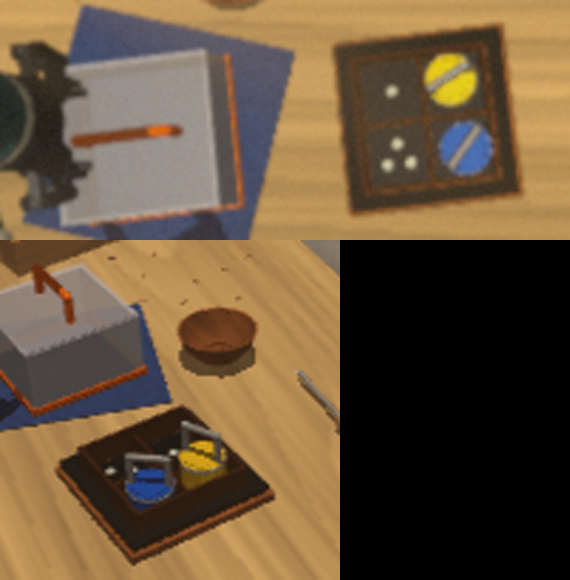

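The crop shows yellow in pocket 2 at (450,80) and blue in pocket 4 at (466,148), with the one-dot and three-dot pockets empty. The hood is on the mat. I'll regrasp the hood.

Emit:
apply_moves(
  fingers=[0.8, 0.8, 0.8, 0.8, 0.8, 0.8, 0.8, 0.8, 0.8, 0.8],
  travel=[
    [0.05, -0.02, 0.4],
    [0, 0, 0.5],
    [0, 0, 0.5],
    [0, 0, 0.4],
    [0, 0, 0.3],
    [0, 0, 0.2],
    [0, 0, 0.1],
    [0, 0, 0],
    [0, 0, 0],
    [0, 0, 0],
  ],
  rotation=[
    [0, 0, 0],
    [0, 0, 0],
    [0, 0, 0],
    [0, 0, 0],
    [0, 0, 0],
    [0, 0, 0],
    [0, 0, 0],
    [0, 0, 0],
    [0, 0, 0],
    [0, 0, 0],
  ],
)

```text
time: 39.5
tool_pos: [0.5029, 0.3286, 0.0909]
tcp_rot: [2.066, 2.366, 0.003]
wrist_force: [1.1, 0.2, -0.5]
width: 0.797
grip_force: 0.0
```

Emit:
apply_moves(
  fingers=[0, 0, 0, 0, 0, 0, 0, 0, 0],
  travel=[
    [0, 0, 0],
    [0, 0, 0],
    [0, 0, 0],
    [0, 0, 0],
    [0, 0, 0],
    [0, 0, 0],
    [0, 0, 0],
    [0, 0, 0],
    [0, 0, 0],
  ],
  rotation=[
    [0, 0, 0],
    [0, 0, 0],
    [0, 0, 0],
    [0, 0, 0],
    [0, 0, 0],
    [0, 0, 0],
    [0, 0, 0],
    [0, 0, 0],
    [0, 0, 0],
  ],
)

```text
time: 40.4
tool_pos: [0.5016, 0.328, 0.0898]
tcp_rot: [-2.066, -2.366, 0.001]
wrist_force: [-5.1, -0.5, 5.6]
width: 0.114
grip_force: 58.8
```

Emit:
apply_moves(
  fingers=[0, 0, 0, 0, 0, 0, 0, 0, 0, 0],
  travel=[
    [0, 0, -0.1],
    [0, 0, -0.2],
    [0, 0, -0.3],
    [0, 0, -0.4],
    [0, 0, -0.5],
    [0, 0, -0.5],
    [0, 0, -0.4],
    [0, 0, -0.2],
    [0, 0, 0],
    [0, 0, 0],
  ],
  rotation=[
    [0, 0, 0],
    [0, 0, 0],
    [0, 0, 0],
    [0, 0, 0],
    [0, 0, 0],
    [0, 0, 0],
    [0, 0, 0],
    [0, 0, 0],
    [0, 0, 0],
    [0, 0, 0],
  ],
)

```text
time: 41.4
tool_pos: [0.5018, 0.3279, 0.2192]
tcp_rot: [-2.066, -2.366, 0.001]
wrist_force: [-0.5, -0.2, -4.2]
width: 0.11
grip_force: 58.8
```

```bash
python3 -c "
from h import *
go(.5285,.034,.22,.13)"
```

```text
pos [0.5018 0.3279 0.2192] thy 0.135 tilt -1.000 turn tool-z units 0.05 (alt q6 0.41) then travel units [-5.9  -0.23 -0.01] t 41.4 F [-0.5 -0.2 -4.2]
```

Emit:
apply_moves(
  fingers=[0, 0, 0, 0, 0, 0, 0, 0, 0, 0, 0, 0],
  travel=[
    [-0.3, -0.02, 0],
    [-0.5, -0.02, 0],
    [-0.6, -0.02, 0],
    [-0.65, -0.02, 0],
    [-0.65, -0.02, 0],
    [-0.65, -0.02, 0],
    [-0.65, -0.02, 0],
    [-0.65, -0.02, 0],
    [-0.6, -0.02, 0],
    [-0.4, -0.02, 0],
    [-0.2, 0, 0],
    [-0.05, 0, 0],
  ],
  rotation=[
    [0, 0, 0],
    [0, 0, 0],
    [0, 0, 0],
    [0, 0, 0],
    [0, 0, 0],
    [0, 0, 0],
    [0, 0, 0],
    [0, 0, 0],
    [0, 0, 0],
    [0, 0, 0],
    [0, 0, 0],
    [0, 0, 0],
  ],
)

```text
time: 42.6
tool_pos: [0.5311, 0.0331, 0.2185]
tcp_rot: [-2.068, -2.363, 0.002]
wrist_force: [0.0, -0.1, -2.6]
width: 0.108
grip_force: 58.7
```

Emit:
apply_moves(
  fingers=[0, 0, 0],
  travel=[
    [0, 0, 0],
    [0, 0, 0],
    [0, 0, 0],
  ],
  rotation=[
    [0, 0, 0],
    [0, 0, 0],
    [0, 0, 0],
  ],
)

```text
time: 42.9
tool_pos: [0.5318, 0.0354, 0.2196]
tcp_rot: [-2.065, -2.367, -0.0]
wrist_force: [-0.1, 0.1, -3.6]
width: 0.116
grip_force: 58.7
```

```bash
python3 -c "
from h import *
go(.5281,.034,.15,.135)
S=cam('side','s13.png')
m=region('side',S,'hood',[.528,.034,.18],30)
print(fit([(S,m)],HOOD,[.528,.034,.132,.135],fixz=True) if m is not None else 'no')"
```

```text
pos [0.5318 0.0354 0.2196] thy 0.136 tilt -1.000 turn tool-z units 0.01 (alt q6 -0.12) then travel units [-0.02 -0.08  1.39] t 42.9 F [-0.1  0.1 -3.6]
(array([0.5323, 0.0347, 0.1226]), np.float64(0.042))
```

Emit:
apply_moves(
  fingers=[0, 0, 0, 0, 0, 0, 0, 0],
  travel=[
    [-0.02, -0.07, 0.2],
    [0, 0, 0.4],
    [0, 0, 0.4],
    [0, 0, 0.3],
    [0, 0, 0.15],
    [0, 0, 0],
    [0, 0, 0],
    [0, 0, 0],
  ],
  rotation=[
    [0, 0, 0],
    [0, 0, 0],
    [0, 0, 0],
    [0, 0, 0],
    [0, 0, 0],
    [0, 0, 0],
    [0, 0, 0],
    [0, 0, 0],
  ],
)

```text
time: 43.8
tool_pos: [0.5296, 0.033, 0.1484]
tcp_rot: [2.065, 2.365, 0.002]
wrist_force: [0.2, 0.3, -3.2]
width: 0.112
grip_force: 58.6
```

```bash
python3 -c "
from h import *
go(.5281,.034,.12,.135)
S=cam('side','s14.png')
m=region('side',S,'hood',[.528,.034,.11],30)
print(fit([(S,m)],HOOD,[.528,.034,.058,.135],fixz=True) if m is not None else 'no')"
```

```text
pos [0.5296 0.033  0.1484] thy 0.135 tilt -1.000 turn tool-z units 0.00 (alt q6 -0.12) then travel units [ 0.02 -0.03  0.57] t 43.8 F [ 0.2  0.3 -3.2]
no
```

Emit:
apply_moves(
  fingers=[0, 0, 0, 0, 0, 0],
  travel=[
    [0.02, -0.02, 0.1],
    [0, 0, 0.15],
    [0, 0, 0.15],
    [0, 0, 0.1],
    [0, 0, 0],
    [0, 0, 0],
  ],
  rotation=[
    [0, 0, 0],
    [0, 0, 0],
    [0, 0, 0],
    [0, 0, 0],
    [0, 0, 0],
    [0, 0, 0],
  ],
)

```text
time: 44.5
tool_pos: [0.5273, 0.0338, 0.1218]
tcp_rot: [-2.066, -2.366, 0.001]
wrist_force: [0.1, 0.3, -3.7]
width: 0.114
grip_force: 58.6
```

Emit:
apply_moves(
  fingers=[0, 0, 0, 0, 0],
  travel=[
    [0, 0, 0.1],
    [0, 0, 0.1],
    [0, 0, 0.05],
    [0, 0, 0],
    [0, 0, 0],
  ],
  rotation=[
    [0, 0, 0],
    [0, 0, 0],
    [0, 0, 0],
    [0, 0, 0],
    [0, 0, 0],
  ],
)

```text
time: 45.0
tool_pos: [0.5275, 0.0338, 0.1096]
tcp_rot: [2.066, 2.366, 0.0]
wrist_force: [-1.2, 0.3, -4.2]
width: 0.114
grip_force: 58.7
```

Over the walls without side load. Now press.

Emit:
apply_moves(
  fingers=[0, 0, 0, 0, 0],
  travel=[
    [0, 0, 0.06],
    [0, 0, 0.06],
    [0, 0, 0.04],
    [0, 0, 0],
    [0, 0, 0],
  ],
  rotation=[
    [0, 0, 0],
    [0, 0, 0],
    [0, 0, 0],
    [0, 0, 0],
    [0, 0, 0],
  ],
)

```text
time: 45.5
tool_pos: [0.5277, 0.0338, 0.1026]
tcp_rot: [2.066, 2.366, 0.0]
wrist_force: [-3.7, -0.6, 5.4]
width: 0.112
grip_force: 59.6
```

Emit:
apply_moves(
  fingers=[0, 0, 0, 0],
  travel=[
    [0, 0, 0.04],
    [0, 0, 0.03],
    [0, 0, 0],
    [0, 0, 0],
  ],
  rotation=[
    [0, 0, 0],
    [0, 0, 0],
    [0, 0, 0],
    [0, 0, 0],
  ],
)

```text
time: 45.9
tool_pos: [0.5278, 0.0338, 0.1005]
tcp_rot: [2.066, 2.366, 0.001]
wrist_force: [-7.4, -1.1, 14.5]
width: 0.109
grip_force: 60.7
```

Emit:
apply_moves(
  fingers=[0, 0, 0, 0, 0],
  travel=[
    [0, 0, 0.03],
    [0, 0, 0.03],
    [0, 0, 0],
    [0, 0, 0],
    [0, 0, 0],
  ],
  rotation=[
    [0, 0, 0],
    [0, 0, 0],
    [0, 0, 0],
    [0, 0, 0],
    [0, 0, 0],
  ],
)

```text
time: 46.4
tool_pos: [0.5282, 0.0338, 0.1004]
tcp_rot: [2.065, 2.366, 0.001]
wrist_force: [-15.2, 0.7, 30.3]
width: 0.116
grip_force: 62.3
```

It's bottomed out: the force rose without further travel. Ease off, release and retreat.

Emit:
apply_moves(
  fingers=[0, 0, 0, 0.6, 0.6, 0.6, 0.6, 0.6, 0.6, 0.6, 0.6, 0.6],
  travel=[
    [0, 0, -0.05],
    [0, 0, -0.03],
    [0, 0, 0],
    [0, 0, 0],
    [0, 0, 0],
    [0, 0, 0],
    [0, 0, 0],
    [0, 0, 0],
    [0, 0, -0.3],
    [0, 0, -0.7],
    [0, 0, -0.9],
    [0, 0, -0.9],
  ],
  rotation=[
    [0, 0, 0],
    [0, 0, 0],
    [0, 0, 0],
    [0, 0, 0],
    [0, 0, 0],
    [0, 0, 0],
    [0, 0, 0],
    [0, 0, 0],
    [0, 0, 0],
    [0, 0, 0],
    [0, 0, 0],
    [0, 0, 0],
  ],
)

```text
time: 47.6
tool_pos: [0.527, 0.0338, 0.2413]
tcp_rot: [-2.066, -2.366, 0.0]
wrist_force: [1.2, -0.2, -0.6]
width: 0.598
grip_force: 0.0
```

Emit:
apply_moves(
  fingers=[0.6, 0.6, 0.6, 0.6, 0.6, 0.6, 0.6],
  travel=[
    [0.9, 0, 0],
    [0.9, 0, 0],
    [0.9, 0, 0],
    [0.9, 0, 0],
    [0.9, 0, 0],
    [0, 0, 0],
    [0, 0, 0],
  ],
  rotation=[
    [0, 0, 0],
    [0, 0, 0],
    [0, 0, 0],
    [0, 0, 0],
    [0, 0, 0],
    [0, 0, 0],
    [0, 0, 0],
  ],
)

```text
time: 48.3
tool_pos: [0.497, 0.2577, 0.2401]
tcp_rot: [2.063, 2.369, 0.001]
wrist_force: [-0.6, -0.4, -0.6]
width: 0.601
grip_force: 0.0
```

```bash
python3 -c "
from h import *
T=cam('top');S=cam('side')
v=[(c,m) for cn,c in(('top',T),('side',S)) for m in [region(cn,c,'hood',[.528,.034,.06],30)] if m is not None];print(len(v),fit(v,HOOD,[.528,.034,.018,.135]))
b=S['image'][155:255,235:335,::-1];a=T['image'][190:280,245:335,::-1]
cv2.imwrite('pics/c15.png',np.hstack([cv2.resize(a,(395,395),interpolation=2),cv2.resize(b,(395,395),interpolation=2)]))"
```

```text
2 (array([0.5287, 0.0344, 0.0121, 0.1378]), np.float64(0.037))
```

View pics/c15.png

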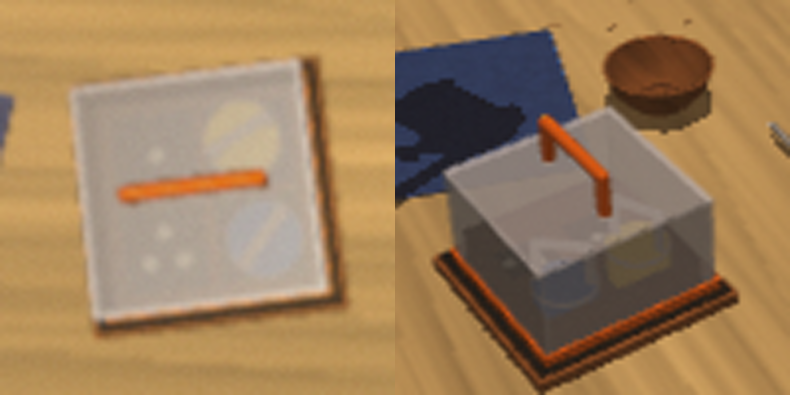

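The hood is seated level over both tins: the same fit read 20.7 mm when it was loose and reads 12.1 mm now. The arm is clear, so I'll hand in.

```bash
python3 -c "
from h import *
print(finish_job())"
```

```text
the job is handed in; nothing more can be done
None
```

I handed the job in, though the hand-in returned no verdict: the yellow tin stands in pocket 2, the blue tin in pocket 4 (no red or green on the bench), the hood is pressed home and level over the case, and the bowl, glue bottle and gouge were left alone.

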